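# Refill the sugar bowl with the scoop and cover the pan

## Task

The steel scoop was left on its side on the brown tray: set it down there on its flat base, let go, then take its handle again from above. In one scoop lift at least four sugar lumps out of the steel pan and tip them into the blue bowl, keeping the fingers off the sugar, spilling none and leaving the things around undisturbed. Then put the empty scoop back on the tray, standing on its base, and lay the lid across the pan so that its sunk panel drops inside the rim and it sits flat.

Things in the scene. Friction and masses are not known exactly. Their poses are not given: they have to be found in the camera images.
- scoop: flat-bottomed steel scoop, 72 mm long, 74 wide, 38 high at its back wall, sides sloping down to 9 mm at the nose, walls 2.5, open at top and nose, round black handle; 0.16 kg. Origin: centre of the base's underside; x to the nose (lip at x = 36 mm, z = 0), y to its left, z up out of the mouth. Starts lying on its left (+y) side on the tray
- scoop_grip (a point): point on the axis of the scoop's straight handle, (-88, 0, 56) mm in the scoop's frame; axes as the scoop's. The handle leaves the back wall at (-36, 0, 26) mm and rises backwards at 30 degrees; its grip, 20 mm in diameter, runs from 12 to 107 mm along it and ends at (-129, 0, 80) mm
- scoop_well (a point): middle of the scoop's hollow, (-4, 0, 18) mm in the scoop's frame
- tray: brown melamine tray, 144 x 218 mm with a rim 12 mm high and 6 mm thick, fixed; its flat floor, 124 x 200 mm, is 3 mm above the worktop. Origin: centre of its underside; y along its long side
- pan: open stainless steel storage pan, fixed, inside 152 x 90 mm, 50 mm high, floor 4 mm thick, walls 3 mm, with a flat flange 12 mm wide round the mouth (outside 176 x 114 mm). Origin: centre of its underside; x along its long side, the sugar lying in the +x half; z up
- pan_mouth (a point): centre of the pan's mouth at the height of the flange's top, 50 mm above the worktop; axes as the pan's
- lid: steel lid of the pan, loose on the worktop, 0.22 kg: plate 174 x 112 x 4 mm with a sunk panel 144 x 82 x 6 mm under it (4 mm play all round in the pan), round black knob on top. Origin: centre of the panel's underside (44 mm above the pan's underside when seated); x along its long side, z up
- lid_knob (a point): centre of the lid's knob, 25 mm in diameter, 33 mm above the lid's origin; the knob's grip spans 24 to 40 mm above it and the plate's top is at 10 mm
- bowl: blue ceramic bowl, loose, rim 124 mm in diameter, 58 mm high, 0.3 kg. Origin: centre of its underside
- bowl_focus (a point): point on the bowl's axis 45 mm above its underside, just below the level of the rim; a lump in the bowl has its centre within 52 mm of it
- lump0: rough brown sugar lump, a cube of about 19 mm, 12 g, rough-edged, slides easily on the steel, starting on the floor of the pan; origin at its centre
- lump1: rough white sugar lump, a cube of about 19 mm, 12 g, rough-edged, slides easily on the steel, starting on the floor of the pan; origin at its centre
- lump2: rough brown sugar lump, a cube of about 19 mm, 12 g, rough-edged, slides easily on the steel, starting on the floor of the pan; origin at its centre
- lump3: rough white sugar lump, a cube of about 19 mm, 12 g, rough-edged, slides easily on the steel, starting on the floor of the pan; origin at its centre
- lump4: rough brown sugar lump, a cube of about 19 mm, 12 g, rough-edged, slides easily on the steel, starting on the floor of the pan; origin at its centre
- lump5: rough white sugar lump, a cube of about 19 mm, 12 g, rough-edged, slides easily on the steel, starting on the floor of the pan; origin at its centre
- mug_white: white mug, 82 mm wide, 97 mm high, standing behind the work; leave it alone. Origin: its underside
- salt_shaker: grey salt shaker, 44 mm wide, 90 mm high, standing behind the work; leave it alone. Origin: its underside
- timer: white kitchen timer with a red dial, 62 mm wide, 44 mm high, standing behind the work; leave it alone. Origin: its underside
Mind the look-alikes: they are no part of the job. What is shaped like the bowl but green is not meant.

How it is judged:
By the outcome, as a careful person would: the job done as asked, in the order asked, and still so for the second after the job is handed in, with the robot touching nothing.
It also fails if it takes over 72 s, if anything falls off the work surface, if the arm or the gripper's body presses on something with over 40 N, if the wrist force passes 120 N, or if a joint passes its speed limit or range.

## Robot

A 6-joint arm with a two-finger parallel gripper is mounted at the origin on a cart in front of the work surface, level with it; the furniture and walls round the work are solid. World frame = base frame: x ahead of the robot, y to its left, z up, the work surface at z = 0. Lengths are in m, angles in rad, forces in N, time in s.
With the tool pointing down it reaches from about 0.35 to 0.975 m from the base axis. Payload 4.9 kg.
Tool frame: the origin (TCP) lies midway between the tips of the shut fingers; the grasp point (between the pads) lies 19 mm behind it; z points along the fingers, y is the line along which they close (so a half turn about z gives the same grasp; the last joint's range is limited). The gripper opens to 85 mm and grips with 20 to 120 N. Pads are 22 mm wide; open, the fingers measure 114 mm over their backs; the gripper's body (76 mm by 85 mm) begins 54 mm behind the grasp point. The pads swing forward as they close: fully open they stand 13 mm farther back than shut.
Start: joints at [1.129, 0.053, 1.613, -0, 1.476, -0.119], TCP at [0.198, 0.593, 0.231] pointing down, gripper open.
Joint ranges: [-3.01, 3.01], [-1.01, 2.22], [0.06, 2.58], [-1.02, 4.17], [0.09, 2.62], [-3.14, 3.14]. Speed limits (rad/s): [2.57, 2.57, 3.14, 3.14, 3.14, 3.14].

## Interface

Orientations are given as a rotation vector (axis times angle).
In Python, from station import ctrl gives the robot as it stands.
- The arm moves only by the tool step_arm, never from a script. Its argument "targets" is a list of rows, each an object with "travel": the shift along the world's x, y, z as a fraction of full scale, a list of three; "angular": the turn, a rotation vector about the world's x, y, z as a fraction of full scale, a list of three; "gripper": the opening, from 0 (shut) to 1 (fully open). In form: [{"travel": [x, y, z], "angular": [rx, ry, rz], "gripper": gripper}, ...]. A call has 1 to 10 rows; each row is the pose to reach, as a shift and turn from the pose commanded when the call began; what a row does not reach only later rows make up. Full scale, the value 1, is 0.6 m for a shift and pi/4 rad for a turn. A row lasts 1/10 s, in which the tool goes at most 50 mm and 8.59 degrees, less where a joint would pass 70% of its speed; a pose out of reach is approached as far as the arm can. A call with a number of a shift or a turn outside -1 to 1 is refused whole. A call with a gripper value outside its range is refused whole. The fingers move at their own pace and stop on an object; "squeeze" is the grip in N (left out, the last holds). Time passes only in rows, so rows that repeat a pose let the fingers close. It gives the time, the measured TCP pose, the force, the opening and the grip force at its end, in the units of the state.
- ctrl.get_obs(): the state, without advancing time (a new reading comes with each control period).
- ctrl.get_image(name): name is "scene" or "top" or "wrist"; returns a dict with "img" (400x640x3 uint8, red, green, blue), "fx", "fy", "cx", "cy" (pixels), "rvec" (rotation vector, rad) and "tvec" (3), from world to camera coordinates, as OpenCV has them. Camera axes: x right, y down, z forward; pixel columns grow to the right and rows downward; lengths in m; the calibration is good to about 2 mm. A picture is of the moment at which its call begins. There is no depth.
- ctrl.finish_job(): hands the job in; it is judged then, once.
The state is a dict: "t": time; "q": joint angles; "dq": joint speeds; "effort": joint torques, N m; "tool_pos": TCP position; "tool_rot": TCP orientation; "contact_force": force on the tool from outside, world axes, zero at the start; "wrist_torque": the same for the moment, N m; "opening": finger opening in m; "grip_force": force on a finger pad.
Only numpy, scipy, OpenCV 4.12 (cv2) and the standard library are available. Lean on these libraries where they do the work, as an engineer would, in place of code of your own. Each camera call takes 0.05 s, during which the arm holds its last target. There are 200 camera calls.

## Working session

There is one attempt and no reset: what is moved stays moved. The work goes in short steps, Python scripts to look and compute and a tool call to move; the robot and the scene stay as the last step left them, time stands still between calls to the robot, and variables do not carry over. Pictures are saved under pics/ and viewed, at most 10 in all, crops included, and the job is handed in when it is done.

Besides the shell and the picture viewer there is one more tool, called after ">>>" as name([rows], argument=value, ...), one row to a line, values as JSON. step_arm: Moves the arm, as the interface text tells. Its arguments: {"type":"object","properties":{"targets":{"type":"array"},"squeeze":{"type":"number"}},"required":["targets"]}

```bash
ls; mkdir -p pics; cat > h.py <<'E'
import numpy as np, cv2
from station import ctrl
from scipy.spatial.transform import Rotation as R
def get(n):
    d=ctrl.get_image(n); return d
def cam(d):
    M=R.from_rotvec(np.ravel(d['rvec'])).as_matrix(); t=np.ravel(d['tvec']); return M,t
def ray(d,u,v,z):
    M,t=cam(d); c=-M.T@t
    w=M.T@np.array([(u-d['cx'])/d['fx'],(v-d['cy'])/d['fy'],1.])
    return c+w*(z-c[2])/w[2]
def proj(d,P):
    M,t=cam(d); p=np.atleast_2d(P)@M.T+t
    return np.c_[d['fx']*p[:,0]/p[:,2]+d['cx'],d['fy']*p[:,1]/p[:,2]+d['cy']]
def save(d,n): cv2.imwrite('pics/'+n,d['img'][:,:,::-1])
E
python3 - <<'E'
from h import *
import pickle
for n in('top','scene'):
    d=get(n); save(d,n+'0.png'); pickle.dump(d,open(n+'0.pkl','wb'))
    M,t=cam(d); print(n,-M.T@t,d['fx'],M[2])
o=ctrl.get_obs(); print(o['tool_pos'],o['tool_rot'],o['opening'])
E
```

```text
pics
top [ 0.37464158 -0.09592686  1.38100344] 399.76467169726476 [ 0.13049436  0.0193742  -0.99125974]
scene [-0.22190467  1.20346568  0.82939067] 516.2788983633243 [ 0.46712994 -0.76291335 -0.44693719]
[0.19802172 0.59220233 0.23021628] [-5.04795253e-01 -3.10025569e+00  2.77062353e-03] 0.08538945301523199
```

View pics/top0.png

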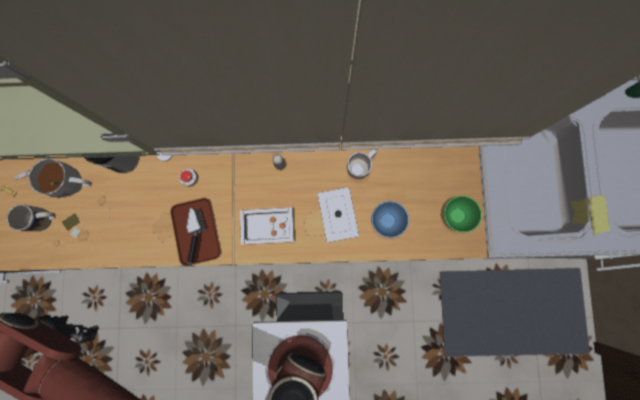

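View pics/scene0.png

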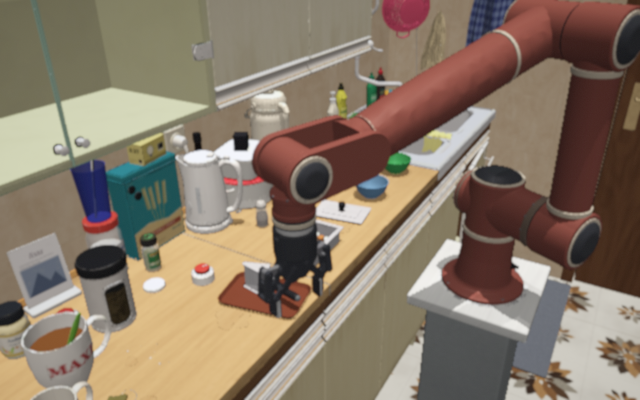

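The top view shows the tray at about (196,231) px, with the scoop on it and its handle pointing down to (193,255). The pan is at (267,226) with the lumps on its right, the lid at (338,214), the blue bowl at (390,219) and the green bowl at (462,214). The scene view agrees, with the gripper clear of everything.

```bash
python3 - <<'E'
from h import *
import pickle
d=pickle.load(open('top0.pkl','rb'))
c=d['img'][150:270,160:310,::-1]
cv2.imwrite('pics/c1.png',cv2.resize(c,None,fx=5,fy=5,interpolation=cv2.INTER_CUBIC))
for n,u,v,z in [('tray',196,231,.01),('pan',267,226,.05),('lid',338,214,.02),('bowl',390,219,.058),('mug',358,166,.097),('salt',279,161,.09),('timer',188,177,.044),('green',462,214,.05),('edge',200,263,0)]:
    print(n,ray(d,u,v,z).round(3))
hsv=cv2.cvtColor(d['img'],cv2.COLOR_RGB2HSV)
m=((hsv[...,0]>95)&(hsv[...,0]<125)&(hsv[...,1]>100)).astype(np.uint8); m[:, :365]=0;m[:,420:]=0
cs,_=cv2.findContours(m,0,2);k=max(cs,key=cv2.contourArea);e=cv2.fitEllipse(k);print('bowl',e,ray(d,*e[0],.05))
for p in hsv[205:245:4,185:210:3].reshape(-1,3)[::7]:pass
E
```

```text
tray [0.463 0.349 0.01 ]
pan [0.471 0.097 0.05 ]
lid [ 0.507 -0.142  0.02 ]
bowl [ 0.482 -0.312  0.058]
mug [ 0.655 -0.21   0.097]
salt [0.682 0.049 0.09 ]
timer [0.646 0.368 0.044]
green [ 0.493 -0.552  0.05 ]
edge [0.353 0.337 0.   ]
bowl ((388.5899963378906, 219.1741943359375), (28.08786392211914, 29.007511138916016), 164.77816772460938) [ 0.48214664 -0.30853895  0.05      ]
```

View pics/c1.png

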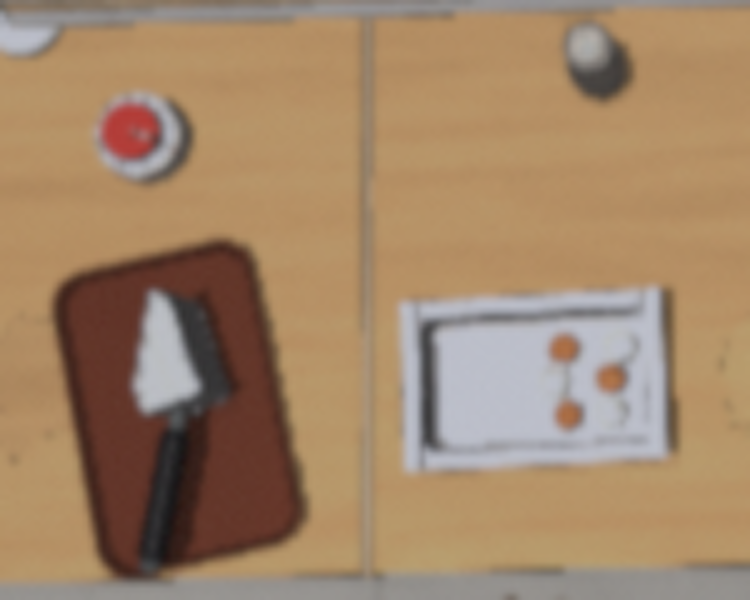

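Crop: the scoop lies with its nose up-left at (155,290) and its base edge on the right. The handle runs from (180,410) to (150,567), so the mouth faces left (+y). In the pan, the brown lumps are at (565,348), (610,378) and (569,415), with the white ones between them.

```bash
python3 - <<'E'
from h import *
import pickle
d=pickle.load(open('top0.pkl','rb'))
f=lambda u,v,z: ray(d,160+u/5,150+v/5,z).round(3)
for n,u,v,z in [('h0',180,415,.04),('h1',150,567,.04),('nose',158,288,.07),('backbase',200,400,.077),('backtop',140,413,.077),
 ('trTL',60,280,.012),('trTR',245,243,.012),('trBR',302,530,.012),('trBL',110,575,.012),
 ('pTL',402,300,.05),('pTR',664,288,.05),('pBR',670,457,.05),('pBL',406,471,.05),
 ('b1',565,348,.023),('b2',610,378,.023),('b3',569,415,.023),('w1',628,345,.023),('w2',562,380,.023),('w3',622,412,.023)]: print(n,f(u,v,z))
o=ctrl.get_obs(); print(R.from_rotvec(o['tool_rot']).as_matrix().round(3))
d=get('wrist'); M,t=cam(d); print(-M.T@t,M[2],d['fx'])
E
```

```text
h0 [0.454 0.339 0.04 ]
h1 [0.353 0.358 0.04 ]
nose [0.537 0.345 0.07 ]
backbase [0.462 0.314 0.077]
backtop [0.454 0.353 0.077]
trTL [0.552 0.433 0.012]
trTR [0.574 0.304 0.012]
trBR [0.375 0.263 0.012]
trBL [0.348 0.395 0.012]
pTL [0.527 0.186 0.05 ]
pTR [0.53 0.01 0.05]
pBR [0.417 0.008 0.05 ]
pBL [0.412 0.184 0.05 ]
b1 [0.494 0.08  0.023]
b2 [0.472 0.05  0.023]
b3 [0.448 0.078 0.023]
w1 [0.495 0.037 0.023]
w2 [0.472 0.083 0.023]
w3 [0.449 0.042 0.023]
[[-0.948  0.317 -0.001]
 [ 0.317  0.948 -0.002]
 [ 0.    -0.002 -1.   ]]
[0.12799849 0.615026   0.37160679] [ 0.27118006 -0.09270109 -0.95805422] 301.4498293080277
```

>>> step_arm([
  {"travel": [0.3,-0.36,0.12],"angular": [0,0,0],"gripper": 1},
  {"travel": [0.3,-0.36,0.12],"angular": [0,0,0],"gripper": 1},
  {"travel": [0.3,-0.36,0.12],"angular": [0,0,0],"gripper": 1},
  {"travel": [0.3,-0.36,0.12],"angular": [0,0,0],"gripper": 1},
  {"travel": [0.3,-0.36,0.12],"angular": [0,0,0],"gripper": 1},
  {"travel": [0.3,-0.36,0.12],"angular": [0,0,0],"gripper": 1},
  {"travel": [0.3,-0.36,0.12],"angular": [0,0,0],"gripper": 1},
  {"travel": [0.3,-0.36,0.12],"angular": [0,0,0],"gripper": 1},
])

```text
t: 0.95
tool_pos: [0.3786, 0.3763, 0.3032]
tool_rot: [-0.508, -3.1, -0.001]
contact_force: [-0.6, -0.3, -0.9]
opening: 0.0853
grip_force: 0.0
```

```bash
cat >> h.py <<'E'
import json
def log():
    o=ctrl.get_obs(); open('log.txt','a').write(json.dumps([list(map(float,o['q'])),list(map(float,o['tool_pos'])),list(map(float,o['tool_rot']))])+'\n'); return o
E
python3 - <<'E'
from h import *
import pickle
o=log(); print(np.round(o['q'],4)); d=get('wrist'); save(d,'w1.png'); pickle.dump(d,open('w1.pkl','wb'))
E
```

```text
[ 6.4260e-01 -1.9940e-01  1.7334e+00  6.0000e-04  1.6075e+00 -6.0350e-01]
```

View pics/w1.png

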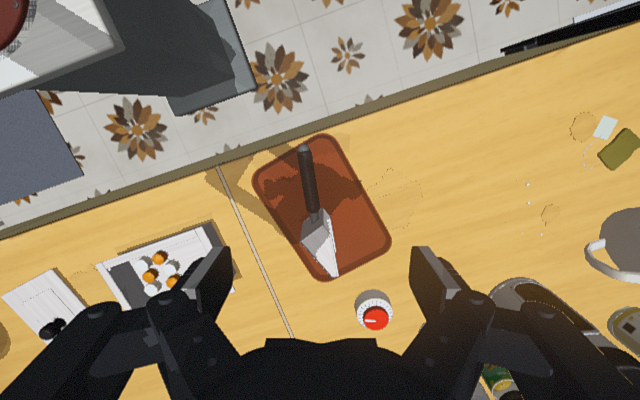

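>>> step_arm([
  {"travel": [0,0,0],"angular": [0.2,0,0],"gripper": 0.5},
  {"travel": [0,0,0],"angular": [0.4,0,0],"gripper": 0.5},
  {"travel": [0,0,0],"angular": [0.6,0,0],"gripper": 0.5},
  {"travel": [0,0,0],"angular": [0.6,0,0],"gripper": 0.5},
  {"travel": [0,0,0],"angular": [0.6,0,0],"gripper": 0.5},
])

```text
t: 1.5
tool_pos: [0.3774, 0.3766, 0.3021]
tool_rot: [-0.48, -2.944, -0.703]
contact_force: [-0.2, -0.3, 0.4]
opening: 0.0425
grip_force: 0.0
```

The wrist view shows the scoop on the tray. Its handle end is at (305,148), the handle root at about (317,207), the back wall between (303,243) and (330,213), and the nose at (337,276).

```bash
python3 - <<'E'
from h import *
import pickle
o=log(); print(np.round(o['q'],4)); 
d=pickle.load(open('w1.pkl','rb'))
for n,u,v,z in [('h1',305,148,.04),('h0',316,205,.04),('nose',338,276,.075),('b1',303,245,.075),('b2',330,212,.077)]: print(n,ray(d,u,v,z).round(3))
E
```

```text
[ 0.4205 -0.3974  1.9421  0.432   1.4106 -0.8567]
h1 [0.355 0.361 0.04 ]
h0 [0.436 0.349 0.04 ]
nose [0.534 0.349 0.075]
b1 [0.473 0.319 0.075]
b2 [0.439 0.368 0.077]
```

>>> step_arm([
  {"travel": [0,0,0],"angular": [-0.2,0,0.1],"gripper": 0.5},
  {"travel": [0.05,0,0],"angular": [-0.4,0,0.1],"gripper": 0.5},
  {"travel": [0.1,0,0],"angular": [-0.6,0,0.1],"gripper": 0.5},
  {"travel": [0.1,0,0],"angular": [-0.8,0,0.1],"gripper": 0.5},
  {"travel": [0.1,0,0],"angular": [-1,0,0.1],"gripper": 0.5},
  {"travel": [0.1,0,0],"angular": [-1,0,0.1],"gripper": 0.5},
  {"travel": [0.1,0,0],"angular": [-1,0,0.1],"gripper": 0.5},
])

```text
t: 2.2
tool_pos: [0.4374, 0.38, 0.302]
tool_rot: [0.372, 3.048, -0.488]
contact_force: [0.2, 0.9, -0.9]
opening: 0.0426
grip_force: 0.0
```

```bash
cat > kin.py <<'E'
from h import *
from scipy.optimize import least_squares
def fk(q,p):
    a1,dy,h,L2,a3,L3,L6=p
    Ry=lambda a:R.from_rotvec([0,a,0]);Rz=lambda a:R.from_rotvec([0,0,a])
    A=Ry(q[1]);B=Ry(q[1]+q[2]);W=B*Rz(q[3])*Ry(q[4])*Rz(q[5])
    x=np.array([a1,dy,h])+A.apply([0,0,L2])+B.apply([a3,0,L3])+W.apply([0,0,L6])
    return Rz(q[0]).apply(x),Rz(q[0])*W
D=[json.loads(l) for l in open('log.txt')]
D.append([[1.129,.053,1.613,0,1.476,-.119],[.19802172,.59220233,.23021628],[-.504795,-3.10025,.00277]])
g=lambda p:np.ravel([fk(q,p)[0]-np.array(x) for q,x,_ in D])
s=least_squares(lambda p:np.r_[g(p)*1000,(p-[0,.1,.4,.45,0,.45,.25])*.01],[0,.1,.4,.45,0,.45,.25]);P=s.x
LO=[-3.01,-1.01,.06,-1.02,.09,-3.14];HI=[3.01,2.22,2.58,4.17,2.62,3.14]
T=fk(D[0][0],P)[1].inv()*R.from_rotvec(D[0][2])
def ik(pos,rot,q0):
    f=lambda q:np.r_[(fk(q,P)[0]-pos)*10,((fk(q,P)[1]*T).inv()*rot).as_rotvec()]
    r=least_squares(f,np.clip(q0,np.array(LO)+.01,np.array(HI)-.01),bounds=(LO,HI)); return r.x,np.abs(r.fun).max()
if __name__=='__main__':
    print(P.round(4),np.abs(g(P)).max(),T.as_matrix().round(2)); print([np.degrees(((fk(q,P)[1]*T).inv()*R.from_rotvec(r)).magnitude()).round(2) for q,_,r in D])
E
python3 - <<'E'
from h import *
o=log(); print(np.round(o['q'],4),o['tool_pos'],o['tool_rot'])
E
python3 kin.py
```

```text
[ 0.7006  0.063   1.5082 -0.2425  1.777  -0.6526] [0.43738491 0.38003042 0.30202331] [ 0.37158723  3.04753708 -0.4884838 ]
[-0.0071  0.0742  0.2421  0.4267  0.1003  0.6169  0.2795] 0.00015512461323125004 [[ 0. -1. -0.]
 [ 1.  0.  0.]
 [-0. -0.  1.]]
[np.float64(0.0), np.float64(0.0), np.float64(0.0), np.float64(0.08)]
```

```bash
cat > plan.py <<'E'
from kin import *
def scoopR(lying,psi):
    ps=np.radians(psi); x=np.array([np.cos(ps),np.sin(ps),0])
    if lying: y=np.array([0,0,-1.])
    else: y=np.array([-np.sin(ps),np.cos(ps),0])
    return R.from_matrix(np.c_[x,y,np.cross(x,y)])
def nose_down(S,deg): return S*R.from_rotvec([0,np.radians(deg),0])
h=np.array([-.866,0,.5])
def grasp(t,s,off,flip=1):
    """tool pose in scoop frame: t = back axis, s=dist along handle, off = grasp pt back of axis"""
    t=np.array(t)/np.linalg.norm(t); c=flip*np.cross(t,h); c/=np.linalg.norm(c)
    M=np.c_[np.cross(c,-t),c,-t]
    g=np.array([-.036,0,.026])+s*h+off*t
    return g-.019*t,R.from_matrix(M)     # tcp pos, rot
def tool(o,S,G): return o+S.apply(G[0]),S*G[1]
def step(p,r,o):  # travel/angular numbers from the present measured pose
    r0=R.from_rotvec(o['tool_rot']); return ((p-o['tool_pos'])/.6).round(3),((r*r0.inv()).as_rotvec()/(np.pi/4)).round(3)
E
python3 - <<'E'
from plan import *
q0=D[2][0] if 0 else log()['q']
OL=np.array([.5027,.3289,.040]);SL=scoopR(1,20.3)
OU=np.array([.462,.349,.003]);SU=scoopR(0,-80)
up=np.array([0,0,1.])
for a in(0,25,40):
  for fl in(1,-1):
    G=grasp([0,-np.cos(np.radians(a)),np.sin(np.radians(a))],.060,.004,fl)
    r=[]
    for n,(p,rr) in [('lie',tool(OL,SL,G)),('lift',tool(OL+.12*up,SL,G)),('up',tool(OU+.1*up,SU,G)),('upd',tool(OU,SU,G)),('tilt20',tool(OU,SU*R.from_rotvec([np.radians(-20),0,0]),G))]:
        best=None
        for k in range(3):
            q,e=ik(p,rr,q0+[0,0,0,[0,1.5,3][k],0,[0,-1.5,1.5][k]])
            if best is None or e<best[1]-1e-6: best=(q,e)
        r.append((n,best[0].round(2),round(best[1],4)))
    print(a,fl,*r,sep='\n ')
E
```

```text
0
 1
 ('lie', array([ 0.58,  0.06,  1.97, -0.  ,  1.11,  2.32]), np.float64(0.0))
 ('lift', array([ 0.58, -0.1 ,  1.91,  0.  ,  1.33,  2.32]), np.float64(0.0))
 ('up', array([ 0.95,  0.15,  2.2 ,  4.09,  1.04, -0.09]), np.float64(0.0))
 ('upd', array([0.95, 0.43, 2.13, 4.01, 1.17, 0.09]), np.float64(0.0))
 ('tilt20', array([ 0.88,  0.23,  2.17,  4.17,  0.74, -0.12]), np.float64(0.0599))
0
 -1
 ('lie', array([ 0.58,  0.06,  1.97, -0.  ,  1.11, -0.82]), np.float64(0.0))
 ('lift', array([ 0.58, -0.1 ,  1.91, -0.  ,  1.33, -0.82]), np.float64(0.0))
 ('up', array([0.95, 0.15, 2.2 , 4.09, 1.04, 3.05]), np.float64(0.0))
 ('upd', array([ 0.95,  0.43,  2.13,  4.01,  1.17, -3.05]), np.float64(0.0))
 ('tilt20', array([0.88, 0.23, 2.17, 4.17, 0.74, 3.03]), np.float64(0.0599))
25
 1
 ('lie', array([ 0.77,  0.21,  1.86, -0.41,  1.29,  2.63]), np.float64(0.0))
 ('lift', array([ 0.77,  0.05,  1.81, -0.4 ,  1.48,  2.55]), np.float64(0.0))
 ('up', array([ 0.84, -0.16,  2.15, -1.02,  0.56, -1.29]), np.float64(0.2058))
 ('upd', array([ 0.87,  0.15,  2.22,  4.17,  0.65, -0.17]), np.float64(0.1219))
 ('ti
[... 564 characters left out ...]
rray([ 0.86,  0.16,  1.75, -0.6 ,  1.61,  2.59]), np.float64(0.0))
 ('up', array([ 0.86, -0.13,  2.11, -0.94,  0.64, -1.41]), np.float64(0.0))
 ('upd', array([ 0.84,  0.05,  2.11, -1.02,  0.54, -1.28]), np.float64(0.0697))
 ('tilt20', array([ 0.75,  0.1 ,  1.97, -0.45,  0.67, -1.85]), np.float64(0.0))
40
 -1
 ('lie', array([ 0.86,  0.33,  1.78, -0.6 ,  1.44, -0.44]), np.float64(0.0))
 ('lift', array([ 0.86,  0.16,  1.75, -0.6 ,  1.61, -0.55]), np.float64(0.0))
 ('up', array([ 0.86, -0.13,  2.11, -0.94,  0.64,  1.73]), np.float64(0.0))
 ('upd', array([ 0.84,  0.05,  2.11, -1.02,  0.54,  1.86]), np.float64(0.0697))
 ('tilt20', array([ 0.75,  0.1 ,  1.97, -0.45,  0.67,  1.29]), np.float64(0.0))
```

```bash
python3 - <<'E'
from plan import *
OL=np.array([.5027,.3289,.040]);SL=scoopR(1,20.3);OU=np.array([.462,.349,.003]);up=np.array([0,0,1.])
for a in(10,25):
  for fl in (-1,1):
    G=grasp([0,-np.cos(np.radians(a)),np.sin(np.radians(a))],.060,.004,fl)
    q,e=ik(*tool(OL+.12*up,SL,G),log()['q']); print(a,fl,'lie',q.round(2),round(e,4))
    for psi in(-70,-50,-35):
      A=tool(OL+.12*up,SL,G); B=tool(OU+.1*up,scoopR(0,psi),G)
      from scipy.spatial.transform import Slerp
      sl=Slerp([0,1],R.concatenate([A[1],B[1]])); qq=q;em=0;path=[]
      for k in np.linspace(0,1,13)[1:]:
        qq,e=ik(A[0]+k*(B[0]-A[0]),sl(k),qq); em=max(em,e); path.append(qq)
      qd,e2=ik(*tool(OU,scoopR(0,psi),G),qq)
      path=np.array(path)
      print('  ',psi,qq.round(2),qd.round(2),round(em,4),round(e2,4),'rot',np.degrees((A[1].inv()*B[1]).magnitude()).round(),path.min(0).round(2),path.max(0).round(2))
E
```

```text
10 -1 lie [ 0.66 -0.05  1.87 -0.17  1.38 -0.71] 0.0
   -70 [ 0.71 -0.31  2.31 -1.02  0.17  1.68] [ 0.69 -0.1   2.28 -1.02  0.09  1.69] 0.3888 0.5185 rot 120.0 [ 0.58 -0.41  1.92 -1.02  0.12 -0.64] [ 0.71 -0.12  2.37  0.12  1.27  1.68]
   -50 [ 0.65 -0.27  2.48  3.03  0.47 -2.54] [ 0.65  0.11  2.42  3.07  0.78 -2.58] 0.0 0.0 rot 109.0 [ 0.48 -0.47  1.92 -0.08  0.26 -2.54] [ 0.65 -0.11  2.49  3.03  1.29 -0.61]
   -35 [ 0.41 -0.34  2.53  2.16  0.67 -1.87] [ 0.41  0.07  2.46  2.42  0.9  -2.23] 0.0 0.0 rot 102.0 [ 0.35 -0.47  1.92 -0.07  0.62 -1.87] [ 0.62 -0.11  2.53  2.16  1.3  -0.7 ]
10 1 lie [ 0.66 -0.05  1.87 -0.17  1.38  2.43] 0.0
   -70 [ 0.62 -0.34  2.34  0.6   0.09  3.14] [0.88 0.23 2.26 3.86 0.86 0.1 ] 0.4449 0.0 rot 120.0 [ 0.58 -0.41  1.92 -0.1   0.09  2.51] [ 0.63 -0.12  2.39  0.6   1.27  3.14]
   -50 [ 0.65 -0.27  2.48  3.03  0.47  0.61] [0.65 0.11 2.42 3.07 0.78 0.56] 0.0 0.0 rot 109.0 [ 0.48 -0.47  1.92 -0.08  0.26  0.61] [ 0.65 -0.11  2.49  3.03  1.29  2.53]
   -35 [ 0.41 -0.34  2.53  2.16  0.67  1.27] [0.41 0.07 2.46 2.42 0.9  0.91] 0.0 0.0 rot 102.0 [ 0.35 -0.47  1.92 -
[... 537 characters left out ...]
04  0.52 -1.86] 0.0 0.0 rot 102.0 [ 0.44 -0.49  1.85 -0.31  0.46 -1.2 ] [ 0.74 -0.01  2.48  1.46  1.41 -0.51]
25 1 lie [ 0.77  0.05  1.81 -0.4   1.48  2.55] 0.0
   -70 [ 0.63 -0.32  2.33  0.6   0.09  3.14] [ 0.63 -0.1   2.28  0.62  0.09  3.14] 0.2248 0.3606 rot 120.0 [ 0.6  -0.37  1.84 -0.34  0.09  2.64] [ 0.75 -0.01  2.35  0.6   1.4   3.14]
   -50 [ 0.63 -0.4   2.44  2.03  0.09  1.56] [ 0.65 -0.09  2.41  3.01  0.32  0.59] 0.0232 0.0 rot 109.0 [ 0.58 -0.44  1.85 -0.32  0.09  1.56] [ 0.74 -0.01  2.44  2.03  1.4   2.96]
   -35 [ 0.45 -0.47  2.48  1.46  0.46  1.94] [ 0.45 -0.14  2.46  2.04  0.52  1.28] 0.0 0.0 rot 102.0 [ 0.44 -0.49  1.85 -0.31  0.46  1.94] [ 0.74 -0.01  2.48  1.46  1.41  2.63]
```

```bash
python3 - <<'E'
from plan import *
from scipy.spatial.transform import Slerp
OL=np.array([.5027,.3289,.040]);SL=scoopR(1,20.3);OU=np.array([.485,.350,.003]);up=np.array([0,0,1.])
for a in(20,30):
  for fl in (-1,):
    G=grasp([0,-np.cos(np.radians(a)),np.sin(np.radians(a))],.060,.004,fl)
    q,e=ik(*tool(OL+.12*up,SL,G),log()['q']); print(a,fl,'lie',q.round(2),round(e,4))
    for psi in(20,10,-10):
      A=tool(OL+.12*up,SL,G); B=tool(OU+.1*up,scoopR(0,psi),G)
      sl=Slerp([0,1],R.concatenate([A[1],B[1]])); qq=q;em=0;path=[]
      for k in np.linspace(0,1,13)[1:]:
        qq,e=ik(A[0]+k*(B[0]-A[0]),sl(k),qq); em=max(em,e); path.append(qq)
      qd,e2=ik(*tool(OU,scoopR(0,psi),G),qq)
      path=np.array(path)
      print('  ',psi,qq.round(2),qd.round(2),round(em,4),round(e2,4),'rot',np.degrees((A[1].inv()*B[1]).magnitude()).round(),path.min(0).round(2),path.max(0).round(2))
G=grasp([0,-np.cos(np.radians(25)),np.sin(np.radians(25))],.060,.004,-1)
o=log()
for dz in(.1,0): print(step(*tool(OL+dz*up,SL,G),o))
A=tool(OL,SL,G);B=tool(OU,scoopR(0,10),G); print((B[0]-A[0])/.6,(B[1]*A[1].inv()).as_rotvec()/(np.pi/4))
E
```

```text
20 -1 lie [ 0.74  0.01  1.83 -0.33  1.44 -0.63] 0.0
   20 [ 0.02  0.08  2.07  1.1   1.64 -1.72] [ 0.02  0.29  2.05  1.1   1.55 -1.9 ] 0.0 0.0 rot 90.0 [ 0.02 -0.17  1.86 -0.21  1.32 -1.72] [ 0.68  0.08  2.07  1.1   1.64 -0.71]
   10 [ 0.04 -0.03  2.17  1.2   1.49 -1.66] [ 0.04  0.21  2.15  1.23  1.42 -1.86] 0.0 0.0 rot 90.0 [ 0.04 -0.21  1.86 -0.21  1.27 -1.66] [ 0.68 -0.03  2.17  1.2   1.49 -0.69]
   -10 [ 0.13 -0.23  2.35  1.41  1.14 -1.53] [ 0.13  0.06  2.33  1.54  1.11 -1.83] 0.0 0.0 rot 94.0 [ 0.13 -0.32  1.87 -0.22  1.07 -1.53] [ 0.69 -0.05  2.35  1.41  1.38 -0.65]
30 -1 lie [ 0.8   0.08  1.79 -0.47  1.52 -0.57] 0.0
   20 [ 0.06 -0.01  2.07  0.98  1.55 -1.67] [ 0.06  0.19  2.07  0.99  1.44 -1.84] 0.0 0.0 rot 90.0 [ 0.06 -0.17  1.82 -0.36  1.32 -1.67] [ 0.75  0.02  2.07  0.98  1.55 -0.64]
   10 [ 0.08 -0.11  2.16  1.06  1.41 -1.57] [ 0.08  0.11  2.16  1.1   1.31 -1.77] 0.0 0.0 rot 90.0 [ 0.08 -0.22  1.82 -0.37  1.26 -1.57] [ 0.75  0.02  2.16  1.06  1.46 -0.62]
   -10 [ 0.18 -0.3   2.32  1.19  1.06 -1.36] [ 0.18 -0.04  2.32  1.35  0.99 -1.65] 0.0 0.0 rot 94.0 [ 0.18 -0.33  1.82 -0.37  1.04 -1.36] [ 0.76  0.02  2.32  1.19  1.45 -0.58]
(array([-0.057, -0.058, -0.293]), array([-0.128, -0.144,  0.168]))
(array([-0.057, -0.058, -0.459]), array([-0.128, -0.144,  0.168]))
[-0.01159764  0.00525701  0.0437589 ] [ 1.9326221   0.52327121 -0.17972523]
```

```bash
cat >> plan.py <<'E'
up=np.array([0,0,1.])
OL=np.array([.5027,.3289,.040]);SL=scoopR(1,20.3);OU=np.array([.485,.350,.003])
G1=grasp([0,-.866,.5],.060,.003,-1)
E
python3 - <<'E'
from plan import *
o=ctrl.get_obs()
for dz in(.08,0): print(step(*tool(OL+dz*up,SL,G1),o))
E
```

```text
(array([-0.056, -0.061, -0.326]), array([-0.237, -0.166,  0.194]))
(array([-0.056, -0.061, -0.46 ]), array([-0.237, -0.166,  0.194]))
```

>>> step_arm([
  {"travel": [-0.028,-0.03,-0.1],"angular": [-0.118,-0.083,0.097],"gripper": 0.4},
  {"travel": [-0.056,-0.061,-0.18],"angular": [-0.237,-0.166,0.194],"gripper": 0.4},
  {"travel": [-0.056,-0.061,-0.26],"angular": [-0.237,-0.166,0.194],"gripper": 0.4},
  {"travel": [-0.056,-0.061,-0.32],"angular": [-0.237,-0.166,0.194],"gripper": 0.4},
  {"travel": [-0.056,-0.061,-0.36],"angular": [-0.237,-0.166,0.194],"gripper": 0.4},
  {"travel": [-0.056,-0.061,-0.36],"angular": [-0.237,-0.166,0.194],"gripper": 0.4},
])

```text
t: 2.8
tool_pos: [0.402, 0.3383, 0.0831]
tool_rot: [0.159, 2.85, -0.706]
contact_force: [0.1, -0.9, -0.4]
opening: 0.0345
grip_force: 0.0
```

```bash
python3 - <<'E'
from plan import *
o=ctrl.get_obs()
d=get('wrist'); save(d,'w2.png')
import pickle; pickle.dump(d,open('w2.pkl','wb'))
print(step(*tool(OL,SL,G1),o),o['tool_pos'],o['opening'])
E
```

```text
(array([ 0.003,  0.008, -0.095]), array([ 0.003, -0.006,  0.004])) [0.40198386 0.3383449  0.08306971] 0.03445989593886578
```

View pics/w2.png

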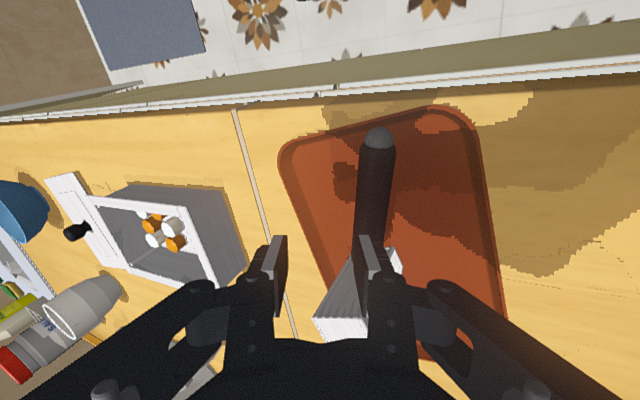

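The view shows the handle with its end at (379,135) and its middle at about (374,200). The fingers are at (275,270) and (368,262), still above it.

```bash
python3 - <<'E'
from plan import *
import pickle
d=pickle.load(open('w2.pkl','rb'))
for u,v in((379,133),(377,165),(374,200),(371,228)): print(ray(d,u,v,.04).round(4))
for s in(.107,.06,.03): print(s,(OL+SL.apply(np.array([-.036,0,.026])+s*h)).round(4))
E
```

```text
[0.3517 0.3596 0.04  ]
[0.3698 0.3572 0.04  ]
[0.3923 0.3538 0.04  ]
[0.4127 0.3503 0.04  ]
0.107 [0.3544 0.3588 0.04  ]
0.06 [0.4008 0.3509 0.04  ]
0.03 [0.4303 0.3459 0.04  ]
```

>>> step_arm([
  {"travel": [-0.014,0.057,-0.008],"angular": [0,0,0],"gripper": 0.4},
  {"travel": [-0.014,0.057,-0.008],"angular": [0,0,0],"gripper": 0.4},
  {"travel": [-0.008,0.041,-0.037],"angular": [0,0,0],"gripper": 0.4},
  {"travel": [-0.003,0.026,-0.066],"angular": [0,0,0],"gripper": 0.4},
  {"travel": [0.003,0.011,-0.095],"angular": [0,0,0],"gripper": 0.4},
  {"travel": [0.003,0.011,-0.095],"angular": [0,0,0],"gripper": 0.4},
], squeeze=60)

```text
t: 3.45
tool_pos: [0.4066, 0.3457, 0.0305]
tool_rot: [0.164, 2.847, -0.699]
contact_force: [-0.3, -0.6, 0.3]
opening: 0.0343
grip_force: 0.0
```

>>> step_arm([
  {"travel": [0,0,0],"angular": [0,0,0],"gripper": 0.1},
  {"travel": [0,0,0],"angular": [0,0,0],"gripper": 0.1},
  {"travel": [0,0,0],"angular": [0,0,0],"gripper": 0.1},
  {"travel": [0,0,0],"angular": [0,0,0],"gripper": 0.1},
])

```text
t: 3.85
tool_pos: [0.4073, 0.3477, 0.032]
tool_rot: [0.163, 2.845, -0.694]
contact_force: [-0.7, 0.5, 5.6]
opening: 0.0174
grip_force: 59.0
```

>>> step_arm([
  {"travel": [0,0,0.015],"angular": [0,0,0],"gripper": 0.1},
  {"travel": [0,0,0.04],"angular": [0,0,0],"gripper": 0.1},
  {"travel": [0,0,0.08],"angular": [0,0,0],"gripper": 0.1},
  {"travel": [0,0,0.12],"angular": [0,0,0],"gripper": 0.1},
  {"travel": [0,0,0.16],"angular": [0,0,0],"gripper": 0.1},
  {"travel": [0,0,0.18],"angular": [0,0,0],"gripper": 0.1},
  {"travel": [0,0,0.18],"angular": [0,0,0],"gripper": 0.1},
], squeeze=90)

```text
t: 4.55
tool_pos: [0.4074, 0.3478, 0.1408]
tool_rot: [0.163, 2.845, -0.691]
contact_force: [0.2, 0.3, -2.4]
opening: 0.0167
grip_force: 88.5
```

```bash
python3 - <<'E'
from plan import *
import pickle
o=ctrl.get_obs(); print(o['tool_pos'],o['tool_rot'],o['opening'],o['grip_force'],o['contact_force'])
d=get('wrist'); pickle.dump(d,open('w3.pkl','wb')); save(d,'w3.png')
E
```

```text
[0.40737482 0.34778505 0.14084343] [ 0.16332975  2.84497044 -0.69104146] 0.016668930828397675 88.54592442512512 [ 0.15940611  0.34571021 -2.40564451]
```

View pics/w3.png

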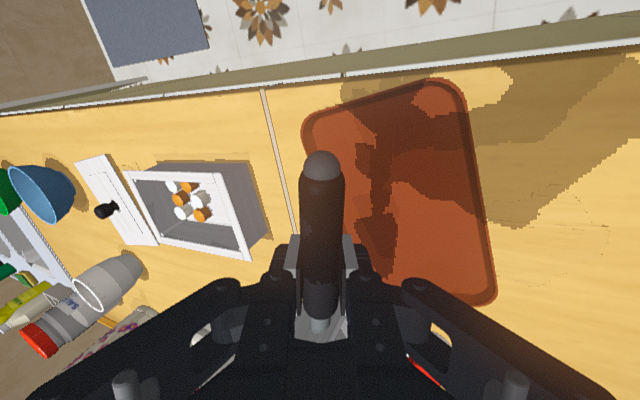

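The scoop is lifted and held centrally. The handle end is at (321,162), the root is between the pads at about (317,320), and the tray below is empty.

```bash
cat >> plan.py <<'E'
def inv(p,r): ri=r.inv(); return -ri.apply(p),ri
def comp(A,B): return A[0]+A[1].apply(B[0]),A[1]*B[1]
# tool in scoop frame after first grasp
OLm=OL+np.array([-.001,.001,0])
E
python3 - <<'E'
from plan import *
import pickle
Tc=(np.array([.4073,.3477,.0320]),R.from_rotvec([.163,2.845,-.694]))
G=comp(inv(OLm,SL),Tc); pickle.dump(G,open('G.pkl','wb'))
o=ctrl.get_obs(); T0=(o['tool_pos'],R.from_rotvec(o['tool_rot']))
Sc=comp(T0,inv(*G)); d=pickle.load(open('w3.pkl','rb'))
print(Sc[0],proj(d,[Sc[0]+Sc[1].apply(np.array([-.036,0,.026])+s*h) for s in(.107,.0,.05)]).round())
from scipy.spatial.transform import Slerp
B=tool(OU+.08*up,scoopR(0,10),G)
w=(B[1]*T0[1].inv()).as_rotvec(); print(w/(np.pi/4),(B[0]-T0[0])/.6)
q=o['q']
for k in np.linspace(0,1,7): 
    q,e=ik(T0[0]+k*(B[0]-T0[0]),R.from_rotvec(w*k)*T0[1],q); print(q.round(2),round(e,4))
E
```

```text
[0.50101915 0.32931054 0.14685435] [[318. 160.]
 [320. 326.]
 [319. 263.]]
[ 1.93232319  0.52175729 -0.18114405] [-0.00684418 -0.00589047 -0.01091821]
[ 0.8   0.1   1.78 -0.47  1.51 -0.57] 0.0
[ 0.7  -0.02  1.86 -0.25  1.38 -0.67] 0.0
[ 0.57 -0.11  1.93 -0.01  1.29 -0.83] 0.0
[ 0.43 -0.17  2.01  0.27  1.24 -1.02] 0.0
[ 0.29 -0.19  2.07  0.56  1.24 -1.23] 0.0
[ 0.17 -0.15  2.12  0.83  1.3  -1.43] 0.0
[ 0.07 -0.06  2.16  1.07  1.4  -1.61] 0.0
```

>>> step_arm([
  {"travel": [0,0,0.01],"angular": [0.12,0.033,-0.011],"gripper": 0.1},
  {"travel": [0,0,0.02],"angular": [0.28,0.076,-0.026],"gripper": 0.1},
  {"travel": [0,0,0.02],"angular": [0.45,0.122,-0.042],"gripper": 0.1},
  {"travel": [0,0,0.02],"angular": [0.62,0.168,-0.058],"gripper": 0.1},
  {"travel": [0,0,0.02],"angular": [0.79,0.213,-0.074],"gripper": 0.1},
  {"travel": [0,0,0.02],"angular": [0.966,0.261,-0.09],"gripper": 0.1},
])

```text
t: 5.2
tool_pos: [0.4057, 0.3464, 0.1493]
tool_rot: [-0.304, -3.038, -0.405]
contact_force: [0.2, 0.1, -2.5]
opening: 0.0168
grip_force: 88.6
```

>>> step_arm([
  {"travel": [0,0,0],"angular": [0.17,0.046,-0.016],"gripper": 0.1},
  {"travel": [0,0,0],"angular": [0.34,0.092,-0.032],"gripper": 0.1},
  {"travel": [0,0,0],"angular": [0.51,0.138,-0.048],"gripper": 0.1},
  {"travel": [0,0,0],"angular": [0.68,0.184,-0.064],"gripper": 0.1},
  {"travel": [0,0,0],"angular": [0.84,0.227,-0.079],"gripper": 0.1},
  {"travel": [0,0,0],"angular": [0.966,0.261,-0.09],"gripper": 0.1},
  {"travel": [0,0,0],"angular": [0.966,0.261,-0.09],"gripper": 0.1},
  {"travel": [0,0,0],"angular": [0.966,0.261,-0.09],"gripper": 0.1},
])

```text
t: 6.0
tool_pos: [0.4058, 0.3463, 0.1487]
tool_rot: [-0.366, -2.449, -1.354]
contact_force: [-0.4, 0.3, -1.7]
opening: 0.017
grip_force: 88.7
```

```bash
python3 - <<'E'
from plan import *
import pickle
G=pickle.load(open('G.pkl','rb'))
o=ctrl.get_obs(); T0=(o['tool_pos'],R.from_rotvec(o['tool_rot'])); Sc=comp(T0,inv(*G))
print(o['t'],T0[0],Sc[0],Sc[1].as_matrix().round(3),o['q'].round(2) if hasattr(o['q'],'round') else o['q'])
print(step(*tool(OU+.003*up,scoopR(0,10),G),o))
d=get('scene'); im=d['img'][200:340,200:400,::-1]; cv2.imwrite('pics/s4.png',cv2.resize(im,None,fx=4,fy=4))
E
```

```text
6.0 [0.40577217 0.34630535 0.14865183] [0.48814626 0.35266071 0.09898979] [[ 0.984 -0.175  0.002]
 [ 0.175  0.984  0.004]
 [-0.003 -0.004  1.   ]] [ 0.08 -0.09  2.15  1.06  1.41 -1.58]
(array([-0.005, -0.005, -0.155]), array([ 0.006, -0.003, -0.002]))
```

View pics/s4.png

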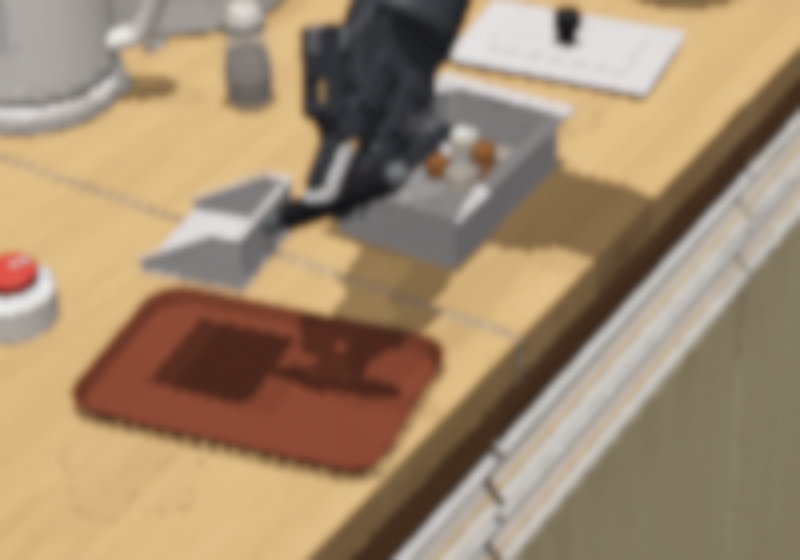

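The scoop is held upright at about (215,235) in the crop, above the tray; its shadow falls on the tray floor. Lowering it now.

>>> step_arm([
  {"travel": [-0.005,-0.005,-0.04],"angular": [0,0,0],"gripper": 0.1},
  {"travel": [-0.005,-0.005,-0.08],"angular": [0,0,0],"gripper": 0.1},
  {"travel": [-0.005,-0.005,-0.115],"angular": [0,0,0],"gripper": 0.1},
  {"travel": [-0.005,-0.005,-0.14],"angular": [0,0,0],"gripper": 0.1},
  {"travel": [-0.005,-0.005,-0.15],"angular": [0,0,0],"gripper": 0.1},
  {"travel": [-0.005,-0.005,-0.155],"angular": [0,0,0],"gripper": 0.1},
  {"travel": [-0.005,-0.005,-0.158],"angular": [0,0,0],"gripper": 0.1},
])

```text
t: 6.75
tool_pos: [0.4041, 0.3441, 0.0564]
tool_rot: [-0.361, -2.451, -1.36]
contact_force: [0.3, 1.0, -1.7]
opening: 0.0167
grip_force: 88.7
```

>>> step_arm([
  {"travel": [0,0,-0.002],"angular": [0,0,0],"gripper": 0.1},
  {"travel": [0,0,-0.003],"angular": [0,0,0],"gripper": 0.1},
  {"travel": [0,0,-0.003],"angular": [0,0,0],"gripper": 0.1},
])

```text
t: 7.05
tool_pos: [0.4038, 0.3437, 0.0541]
tool_rot: [-0.362, -2.45, -1.36]
contact_force: [0.6, -0.3, -1.0]
opening: 0.0165
grip_force: 88.7
```

>>> step_arm([
  {"travel": [0,0,-0.0015],"angular": [0,0,0],"gripper": 0.1},
  {"travel": [0,0,-0.003],"angular": [0,0,0],"gripper": 0.1},
  {"travel": [0,0,-0.003],"angular": [0,0,0],"gripper": 0.1},
])

```text
t: 7.35
tool_pos: [0.4037, 0.344, 0.0527]
tool_rot: [-0.361, -2.449, -1.361]
contact_force: [-1.1, 0.2, 2.8]
opening: 0.017
grip_force: 88.6
```

>>> step_arm([
  {"travel": [0,0,0],"angular": [0,0,0],"gripper": 0.25},
  {"travel": [0,0,0],"angular": [0,0,0],"gripper": 0.45},
  {"travel": [0,0,0],"angular": [0,0,0],"gripper": 0.45},
  {"travel": [0.004,-0.02,0.012],"angular": [0,0,0],"gripper": 0.45},
  {"travel": [0.011,-0.06,0.036],"angular": [0,0,0],"gripper": 0.45},
  {"travel": [0.019,-0.106,0.063],"angular": [0,0,0],"gripper": 0.45},
  {"travel": [0.019,-0.106,0.15],"angular": [0,0,0],"gripper": 0.45},
  {"travel": [0.019,-0.106,0.22],"angular": [0,0,0],"gripper": 0.45},
  {"travel": [0.019,-0.106,0.3],"angular": [0,0,0],"gripper": 0.45},
  {"travel": [0.019,-0.106,0.3],"angular": [0,0,0],"gripper": 0.45},
])

```text
t: 8.35
tool_pos: [0.4183, 0.2794, 0.2399]
tool_rot: [-0.355, -2.461, -1.368]
contact_force: [1.2, 0.8, 0.7]
opening: 0.0386
grip_force: 0.0
```

```bash
python3 - <<'E'
from plan import *
import pickle
o=ctrl.get_obs(); print(o['t'],o['tool_pos'],o['q'],o['contact_force'])
d=get('top'); pickle.dump(d,open('t5.pkl','wb')); a=cv2.resize(d['img'][190:270,165:245,::-1],None,fx=5,fy=5,interpolation=2)
d=get('scene'); pickle.dump(d,open('s5.pkl','wb')); b=cv2.resize(d['img'][230:330,210:310,::-1],None,fx=4,fy=4,interpolation=2)
cv2.imwrite('pics/c5.png',np.hstack([a,b]))
E
```

```text
8.35 [0.41833036 0.27943801 0.23994155] [-0.07354161 -0.23723797  2.10992724  1.00183742  1.61674791 -1.49950461] [1.2105234  0.84232724 0.70312415]
```

View pics/c5.png

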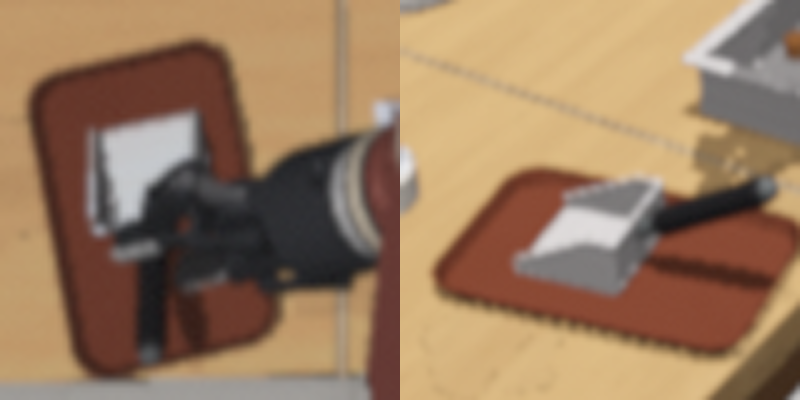

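The left crop (top view, partly hidden by the arm) and the right crop (scene) both show the scoop standing on its base on the tray. It is free of the gripper, with its handle over the near end of the tray.

```bash
python3 - <<'E'
from plan import *
import pickle
G=pickle.load(open('G.pkl','rb'))
Tr=(np.array([.4037,.344,.0527]),R.from_rotvec([-.361,-2.449,-1.361])); Sc=comp(Tr,inv(*G)); print(Sc[0],Sc[1].as_euler('zyx',degrees=True))
d=pickle.load(open('t5.pkl','rb')); print('handle end',ray(d,165+150/5,190+353/5,.083),'lip',ray(d,165+92/5,190+130/5,.01),ray(d,165+198/5,190+112/5,.01))
print('pred',Sc[0]+Sc[1].apply([-.129,0,.08]),Sc[0]+Sc[1].apply([.036,.037,0]),Sc[0]+Sc[1].apply([.036,-.037,0]))
O=np.array([Sc[0][0],Sc[0][1],.003]);S0=scoopR(0,10)
q0=ctrl.get_obs()['q']
B=np.array([.482,-.309,0])
for lean in(0,-15):
 for fl in(1,-1):
  l=np.radians(lean);Gg=grasp([np.sin(l),0,np.cos(l)],.085,.004,fl)
  # regrasp
  for q6 in (0,):
   q=q0
   for n,o,S in [('re',O+.05*up,S0),('r',O,S0),('lift',O+.15*up,scoopR(0,-40)),('pan28',np.array([.4715,.13,.1]),nose_down(scoopR(0,-88.6),25)),('pan0',np.array([.4715,.06,.006]),scoopR(0,-88.6)),('up-20',np.array([.4715,.06,.16]),nose_down(scoopR(0,-88.6),-20)),
     ('mid',np.array([.48,-.1,.2]),nose_down(scoopR(0,-88.6),-20)),('bowl-20',np.array([.482,-.26,.15]),nose_down(scoopR(0,-88.6),-20)),('pour30',np.array([.482,-.27,.13]),nose_down(scoopR(0,-88.6),30)),('pour60',np.array([.482,-.28,.13]),nose_down(scoopR(0,-88.6),60)),
     ('pour60b',np.array([.482,-.28,.13]),nose_down(scoopR(0,-60),60))]:
    q,e=ik(*tool(o,S,Gg),q); print(lean,fl,n,q.round(2),round(e,3))
E
```

```text
[0.48625163 0.35065496 0.00337313] [ 1.01621604e+01 -8.23053220e-02 -2.23452574e-03]
handle end [0.36258395 0.32696036 0.083     ] lip [0.51611196 0.39339096 0.01      ] [0.52658428 0.31950603 0.01      ]
pred [0.35916054 0.327898   0.08319153] [0.51515876 0.39342617 0.00341298] [0.52821491 0.32058706 0.00343458]
0 1 re [ 0.57 -0.13  2.    0.    1.27  1.97] 0.0
0 1 r [ 0.57 -0.06  2.03 -0.    1.17  1.97] 0.0
0 1 lift [ 0.68 -0.03  1.74  0.    1.44  2.95] 0.0
0 1 pan28 [ 0.03 -0.26  2.    0.44  1.41  3.07] 0.0
0 1 pan0 [ 0.15 -0.09  2.05  0.09  1.17  3.14] 0.087
0 1 up-20 [ 0.29 -0.15  1.91 -0.15  1.44  3.14] 0.294
0 1 mid [ 0.06 -0.27  1.96 -0.3   1.46  3.14] 0.07
0 1 bowl-20 [-0.25 -0.24  2.03 -0.35  1.27  2.96] 0.0
0 1 pour30 [-0.74  0.    1.73  0.38  1.78  2.39] 0.0
0 1 pour60 [-0.92  0.33  1.49  0.66  2.15  2.32] 0.0
0 1 pour60b [-0.77  0.47  1.32  0.34  2.35  1.95] 0.0
0 -1 re [ 0.57 -0.13  2.   -0.    1.27 -1.17] 0.0
0 -1 r [ 0.57 -0.06  2.03 -0.    1.17 -1.17] 0.0
0 -1 lift [ 0.68 -0.03  1.74 -0.    1.44 -0.19] 0.0
0 -1 pan28 [ 0.03 -0.26  2.    0.44  1.41 -0.07] 0.0
0 -1 pan0
[... 862 characters left out ...]
60 [-0.88  0.22  1.54  0.5   2.    2.3 ] 0.0
-15 1 pour60b [-0.76  0.34  1.4   0.24  2.16  1.91] 0.0
-15 -1 re [ 0.63 -0.27  2.14 -0.13  1.04 -1.06] 0.0
-15 -1 r [ 0.63 -0.19  2.17 -0.14  0.94 -1.04] 0.0
-15 -1 lift [ 0.8  -0.02  1.75 -0.26  1.41 -0.03] 0.0
-15 -1 pan28 [ 0.17 -0.23  1.95  0.18  1.4   0.11] 0.0
-15 -1 pan0 [ 0.33  0.    1.98 -0.26  1.25  0.4 ] 0.0
-15 -1 up-20 [ 0.5   0.03  1.82 -0.54  1.6   0.54] 0.0
-15 -1 mid [ 0.21 -0.18  1.95 -0.6   1.52  0.27] 0.0
-15 -1 bowl-20 [-0.12 -0.21  2.06 -0.64  1.26  0.05] 0.0
-15 -1 pour30 [-0.66 -0.1   1.78  0.2   1.63 -0.69] 0.0
-15 -1 pour60 [-0.88  0.22  1.54  0.5   2.   -0.84] 0.0
-15 -1 pour60b [-0.76  0.34  1.4   0.24  2.16 -1.23] 0.0
```

```bash
cat >> plan.py <<'E'
G2=grasp([0,0,1],.085,.004,-1)
OS=np.array([.4875,.350,.003]);S0=scoopR(0,10.2)
E
python3 - <<'E'
from plan import *
o=ctrl.get_obs()
p,r=np.array([.50,.10,.22]),S0*G2[1]
print(step(p,r,o)); q=o['q']
T0=(o['tool_pos'],R.from_rotvec(o['tool_rot']));w=(r*T0[1].inv()).as_rotvec()
for k in np.linspace(0,1,6): q,e=ik(T0[0]+k*(p-T0[0]),R.from_rotvec(w*k)*T0[1],q);print(q.round(2),round(e,4))
print(step(*tool(OS+.07*up,S0,G2),dict(tool_pos=p,tool_rot=r.as_rotvec())))
E
```

```text
(array([ 0.14 , -0.299, -0.023]), array([-1.235, -0.531,  0.543]))
[-0.07 -0.23  2.11  1.    1.62 -1.5 ] 0.0
[-0.07 -0.22  2.03  0.79  1.63 -1.53] 0.0
[-0.05 -0.22  1.96  0.59  1.62 -1.57] 0.0
[-0.02 -0.22  1.91  0.4   1.59 -1.62] 0.0
[ 0.01 -0.22  1.89  0.2   1.54 -1.66] 0.0
[ 0.05 -0.22  1.89 -0.    1.47 -1.7 ] 0.0
(array([-0.201,  0.384, -0.156]), array([ 0., -0., -0.]))
```

>>> step_arm([
  {"travel": [0.07,-0.15,0.0],"angular": [-0.2,-0.086,0.088],"gripper": 1},
  {"travel": [0.07,-0.15,0.0],"angular": [-0.4,-0.172,0.176],"gripper": 1},
  {"travel": [0.07,-0.15,0.0],"angular": [-0.617,-0.265,0.271],"gripper": 1},
  {"travel": [0.07,-0.15,0.0],"angular": [-0.617,-0.265,0.271],"gripper": 1},
  {"travel": [0.07,-0.15,0.0],"angular": [-0.617,-0.265,0.271],"gripper": 1},
])

```text
t: 8.95
tool_pos: [0.4568, 0.1909, 0.2324]
tool_rot: [-0.058, -2.882, -0.739]
contact_force: [-0.1, 0.3, -0.3]
opening: 0.0856
grip_force: 0.0
```

>>> step_arm([
  {"travel": [0.07,-0.15,-0.02],"angular": [-0.2,-0.086,0.088],"gripper": 1},
  {"travel": [0.07,-0.15,-0.02],"angular": [-0.4,-0.172,0.176],"gripper": 1},
  {"travel": [0.07,-0.15,-0.02],"angular": [-0.617,-0.265,0.271],"gripper": 1},
  {"travel": [0.07,-0.15,-0.02],"angular": [-0.617,-0.265,0.271],"gripper": 1},
  {"travel": [0.07,-0.15,-0.02],"angular": [-0.617,-0.265,0.271],"gripper": 1},
])

```text
t: 9.45
tool_pos: [0.497, 0.1012, 0.2175]
tool_rot: [0.275, -3.121, -0.004]
contact_force: [0.7, 0.2, 0.0]
opening: 0.0855
grip_force: 0.0
```

```bash
python3 - <<'E'
from plan import *
import pickle
o=ctrl.get_obs(); print(o['t'],o['tool_pos'],step(np.array([.50,.10,.22]),S0*G2[1],o))
d=get('wrist'); pickle.dump(d,open('w6.pkl','wb')); 
print(proj(d,[[.527,.184,.05],[.530,.01,.05],[.417,.008,.05],[.412,.184,.05],[.47,.06,.02]]).round())
b=d['img'][20:360,80:600,::-1]; cv2.imwrite('pics/w6.png',cv2.resize(b,None,fx=1.5,fy=1.5,interpolation=2))
E
```

```text
9.45 [0.49700991 0.1011719  0.21749788] (array([ 0.005, -0.002,  0.004]), array([-0.002, -0.011,  0.003]))
[[390. 218.]
 [231. 194.]
 [240.  83.]
 [418. 110.]
 [288. 143.]]
```

View pics/w6.png

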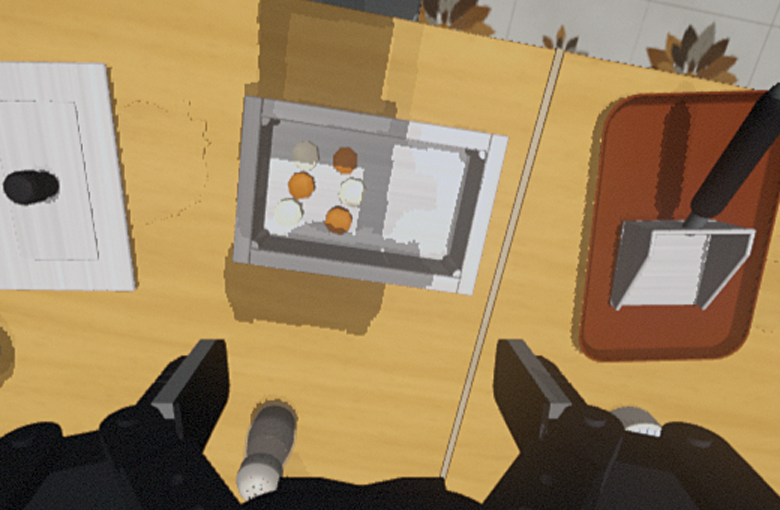

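The view shows the pan flange corners at (247,97), (507,137), (472,295) and (235,262). Brown lumps are at (345,160), (301,185) and (338,219); white lumps at (305,155), (350,192) and (288,212). The scoop lip runs from (614,306) to (705,307). The lid knob is at about (30,186), and the lid's near corners at (107,64) and (136,290).

```bash
python3 - <<'E'
from plan import *
import pickle
d=pickle.load(open('w6.pkl','rb'))
f=lambda u,v,z: ray(d,80+u/1.5,20+v/1.5,z).round(4)
c=[f(*p,.05) for p in((247,97),(507,137),(472,295),(235,262))]; print(np.array(c)[:,:2],np.mean(c,0)[:2])
C=np.mean(c,0)[:2]
ex=((c[0]-c[1])+(c[3]-c[2]))[:2]; print('yaw',np.degrees(np.arctan2(ex[1],ex[0]))); ex/=np.linalg.norm(ex); ey=np.array([-ex[1],ex[0]])
for p in((345,160),(301,185),(338,219),(305,155),(350,192),(288,212)):
    P=f(*p,.0235)[:2]-C; print('lump pan-frame',(P@ex*1000).round(1),(P@ey*1000).round(1))
print('lip',f(614,306,.004),f(705,307,.004),'pred',OS+S0.apply([.036,.037,0]),OS+S0.apply([.036,-.037,0]))
print('backtop',f(622,222,.041),f(755,230,.041),'pred',OS+S0.apply([-.036,-.037,.038]),OS+S0.apply([-.036,.037,.038]))
print('lid',f(107,64,.010),f(136,290,.010),'knob',f(30,186,.037))
# inner mask of lump blobs
E
```

```text
[[0.418  0.0129]
 [0.4128 0.1845]
 [0.5249 0.1887]
 [0.5299 0.0162]] [0.4714   0.100575]
yaw -88.30210441938392
lump pan-frame 18.8 -24.1
lump pan-frame 48.5 -1.4
lump pan-frame 18.1 19.8
lump pan-frame 47.9 -23.3
lump pan-frame 11.9 -1.7
lump pan-frame 55.9 20.0
lip [0.5284 0.3244 0.004 ] [0.5159 0.4007 0.004 ] pred [0.51637891 0.39279029 0.003     ] [0.52948318 0.31995981 0.003     ]
backtop [0.4549 0.2842 0.041 ] [0.4437 0.3808 0.041 ] pred [0.45862109 0.30720971 0.041     ] [0.44551682 0.38004019 0.041     ]
lid [ 0.4125 -0.0973  0.01  ] [ 0.5813 -0.0704  0.01  ] knob [ 0.5036 -0.1348  0.037 ]
```

```bash
sed -i 's/OS=np.array.*;S0/OS=np.array([.4875,.352,.003]);S0/' plan.py; python3 - <<'E'
from plan import *
o=ctrl.get_obs()
for dz in(.07,0):print(step(*tool(OS+dz*up,S0,G2),o))
E
```

```text
(array([-0.196,  0.386, -0.152]), array([-0.004, -0.011,  0.004]))
(array([-0.196,  0.386, -0.268]), array([-0.004, -0.011,  0.004]))
```

>>> step_arm([
  {"travel": [-0.196,0.386,-0.05],"angular": [-0.004,-0.011,0.004],"gripper": 0.5},
  {"travel": [-0.196,0.386,-0.05],"angular": [-0.004,-0.011,0.004],"gripper": 0.5},
  {"travel": [-0.196,0.386,-0.05],"angular": [-0.004,-0.011,0.004],"gripper": 0.5},
  {"travel": [-0.196,0.386,-0.05],"angular": [-0.004,-0.011,0.004],"gripper": 0.5},
  {"travel": [-0.196,0.386,-0.05],"angular": [-0.004,-0.011,0.004],"gripper": 0.5},
  {"travel": [-0.196,0.386,-0.1],"angular": [-0.004,-0.011,0.004],"gripper": 0.5},
  {"travel": [-0.196,0.386,-0.152],"angular": [-0.004,-0.011,0.004],"gripper": 0.5},
  {"travel": [-0.196,0.386,-0.152],"angular": [-0.004,-0.011,0.004],"gripper": 0.5},
])

```text
t: 10.3
tool_pos: [0.3774, 0.3291, 0.1222]
tool_rot: [0.276, -3.121, 0.011]
contact_force: [0.5, -0.9, -0.9]
opening: 0.043
grip_force: 0.0
```

```bash
python3 - <<'E'
from plan import *
import pickle
o=ctrl.get_obs(); print(o['tool_pos'],step(*tool(OS,S0,G2),o))
d=get('wrist'); pickle.dump(d,open('w7.pkl','wb')); save(d,'w7.png')
ax=[OS+S0.apply(np.array([-.036,0,.026])+s*h) for s in(.107,.09,.06)]
pp=proj(d,ax); print(pp.round())
# dark handle columns on the rows near the end
g=d['img'].astype(int); hs=cv2.cvtColor(d['img'],cv2.COLOR_RGB2HSV)
for u,v in pp:
  v=int(v); r=hs[v,:,2]; s=''.join('#' if r[x]<60 else '.' for x in range(int(u)-60,int(u)+60)); print(v,int(u)-60,s)
E
```

```text
[0.37740566 0.32914213 0.12215904] (array([ 0.004,  0.006, -0.109]), array([ 0.01 , -0.009,  0.002]))
[[326. 200.]
 [326. 217.]
 [326. 243.]]
200 266 ..............................................##.....................###................................................
217 266 ............................................#############################...............................................
242 265 .......#######.................................##########################.........................#######...............
```

>>> step_arm([
  {"travel": [0.004,0.005,-0.04],"angular": [0.01,-0.009,0.002],"gripper": 0.5},
  {"travel": [0.004,0.005,-0.08],"angular": [0.01,-0.009,0.002],"gripper": 0.5},
  {"travel": [0.004,0.005,-0.109],"angular": [0.01,-0.009,0.002],"gripper": 0.5},
  {"travel": [0.004,0.005,-0.109],"angular": [0.01,-0.009,0.002],"gripper": 0.5},
  {"travel": [0.004,0.005,-0.109],"angular": [0.01,-0.009,0.002],"gripper": 0.1},
  {"travel": [0.004,0.005,-0.109],"angular": [0.01,-0.009,0.002],"gripper": 0.1},
  {"travel": [0.004,0.005,-0.109],"angular": [0.01,-0.009,0.002],"gripper": 0.1},
  {"travel": [0.004,0.005,-0.109],"angular": [0.01,-0.009,0.002],"gripper": 0.1},
  {"travel": [0.004,0.005,-0.109],"angular": [0.01,-0.009,0.002],"gripper": 0.1},
], squeeze=110)

```text
t: 11.25
tool_pos: [0.3843, 0.3351, 0.0645]
tool_rot: [-0.279, 3.115, 0.008]
contact_force: [-1.3, -1.4, 4.0]
opening: 0.0157
grip_force: 107.9
```

>>> step_arm([
  {"travel": [0,0,0],"angular": [0,0,0],"gripper": 0.1},
  {"travel": [0,0,0],"angular": [0,0,0],"gripper": 0.1},
])

```text
t: 11.45
tool_pos: [0.384, 0.3351, 0.064]
tool_rot: [-0.28, 3.116, 0.008]
contact_force: [-2.2, -0.3, 5.5]
opening: 0.0159
grip_force: 107.9
```

```bash
python3 - <<'E'
from plan import *
import pickle
o=ctrl.get_obs(); print(o['tool_pos'],o['dq'],o['contact_force'],o['wrist_torque'])
ctrl.get_image('top');o=ctrl.get_obs(); print(o['tool_pos'])
d=get('wrist'); pickle.dump(d,open('w8.pkl','wb')); 
E
```

```text
[0.38395762 0.3350971  0.06402137] [ 0.00055254  0.00221923  0.00021644 -0.00029516  0.00030262  0.00227667] [-2.19768074 -0.26598302  5.45921449] [-0.27827258 -0.00918869 -0.05265404]
[0.38393869 0.33507828 0.06397038]
```

>>> step_arm([
  {"travel": [0,0,0],"angular": [0,0,0],"gripper": 0.35},
  {"travel": [0,0,0],"angular": [0,0,0],"gripper": 0.35},
  {"travel": [0,0,0],"angular": [0,0,0],"gripper": 0.35},
])

```text
t: 11.85
tool_pos: [0.3832, 0.3345, 0.0626]
tool_rot: [-0.28, 3.118, 0.007]
contact_force: [-1.0, 0.3, -0.6]
opening: 0.0298
grip_force: 0.0
```

>>> step_arm([
  {"travel": [-0.003,0,-0.006],"angular": [0,0,0],"gripper": 0.35},
  {"travel": [-0.006,0,-0.012],"angular": [0,0,0],"gripper": 0.35},
  {"travel": [-0.006,0,-0.012],"angular": [0,0,0],"gripper": 0.35},
])

```text
t: 12.15
tool_pos: [0.3791, 0.3342, 0.0549]
tool_rot: [-0.28, 3.118, 0.006]
contact_force: [0.0, 0.5, -0.5]
opening: 0.0299
grip_force: 0.0
```

>>> step_arm([
  {"travel": [0,0,0],"angular": [0,0,0],"gripper": 0.1},
  {"travel": [0,0,0],"angular": [0,0,0],"gripper": 0.1},
  {"travel": [0,0,0],"angular": [0,0,0],"gripper": 0.1},
  {"travel": [0,0,0],"angular": [0,0,0],"gripper": 0.1},
  {"travel": [0,0,0],"angular": [0,0,0],"gripper": 0.1},
])

```text
t: 12.65
tool_pos: [0.38, 0.3346, 0.056]
tool_rot: [-0.28, 3.117, 0.007]
contact_force: [0.0, -0.2, -0.3]
opening: 0.017
grip_force: 107.5
```

```bash
python3 - <<'E'
from plan import *
import pickle
o=ctrl.get_obs(); print(o['t'],o['tool_pos'],o['tool_rot'],o['contact_force'],o['wrist_torque'])
T0=(o['tool_pos'],R.from_rotvec(o['tool_rot'])); G=comp(inv(OS,S0),T0); pickle.dump(G,open('G2.pkl','wb')); print(G[0],G[1].as_matrix().round(3))
PC=np.array([.4714,.0993,0]);
from plan import *
# lift, then yaw to pan
A=tool(OS+.14*up,S0,G); print('lift',step(*A,o))
SP=scoopR(0,-88.4);ex=SP.apply([1,0,0])
def at(D,z,tilt): # lip at distance D from -x inner wall, lip height z over pan floor
    S=nose_down(SP,tilt); lip=PC+ex*(D-.076)+up*(.004+z)+SP.apply([0,-.001,0]); return tool(lip-S.apply([.036,0,0]),S,G)
B=at(.072,.10,28); r0=T0[1]; w=(B[1]*r0.inv()).as_rotvec(); print('toPan',(B[0]-A[0])/.6,w/(np.pi/4))
q=o['q']
for k in np.linspace(0,1,8): q,e=ik(A[0]+k*(B[0]-A[0]),R.from_rotvec(w*k)*r0,q); print(q.round(2),round(e,4))
E
```

```text
12.65 [0.37998118 0.33462871 0.05603255] [-0.27960366  3.11667611  0.00685876] [ 0.00573803 -0.23999656 -0.25930021] [-0.13354761  0.07797192 -0.07551678]
[-0.10889574  0.0019432   0.05303255] [[-1.    -0.001  0.013]
 [-0.001  1.     0.003]
 [-0.013  0.003 -1.   ]]
lift (array([0.   , 0.   , 0.233]), array([ 0.,  0., -0.]))
toPan [ 0.14895495 -0.21384339  0.03802807] [ 0.44439549  0.54682852 -2.14258755]
[ 0.58 -0.22  1.93 -0.    1.42 -1.17] 0.0
[ 0.49 -0.22  1.92  0.07  1.45 -1.03] 0.0
[ 0.4  -0.22  1.92  0.15  1.47 -0.88] 0.0
[ 0.32 -0.23  1.93  0.22  1.48 -0.73] 0.0
[ 0.23 -0.24  1.94  0.29  1.49 -0.58] 0.0
[ 0.15 -0.25  1.95  0.36  1.48 -0.42] 0.0
[ 0.08 -0.26  1.97  0.42  1.47 -0.25] 0.0
[ 0.01 -0.28  1.99  0.48  1.45 -0.08] 0.0
```

>>> step_arm([
  {"travel": [0,0,0.02],"angular": [0,0,0],"gripper": 0.1},
  {"travel": [0,0,0.06],"angular": [0,0,0],"gripper": 0.1},
  {"travel": [0,0,0.12],"angular": [0,0,0],"gripper": 0.1},
  {"travel": [0,0,0.18],"angular": [0.02,0.025,-0.1],"gripper": 0.1},
  {"travel": [0.02,-0.03,0.235],"angular": [0.05,0.06,-0.24],"gripper": 0.1},
  {"travel": [0.035,-0.05,0.245],"angular": [0.08,0.1,-0.4],"gripper": 0.1},
  {"travel": [0.05,-0.07,0.245],"angular": [0.115,0.14,-0.56],"gripper": 0.1},
  {"travel": [0.05,-0.07,0.245],"angular": [0.148,0.182,-0.714],"gripper": 0.1},
])

```text
t: 13.45
tool_pos: [0.4113, 0.2918, 0.2047]
tool_rot: [-0.586, -2.962, -0.196]
contact_force: [-0.2, 1.1, -2.4]
opening: 0.017
grip_force: 107.8
```

>>> step_arm([
  {"travel": [0.012,-0.017,0.002],"angular": [0.037,0.045,-0.18],"gripper": 0.1},
  {"travel": [0.025,-0.035,0.005],"angular": [0.074,0.091,-0.357],"gripper": 0.1},
  {"travel": [0.037,-0.052,0.01],"angular": [0.111,0.137,-0.535],"gripper": 0.1},
  {"travel": [0.05,-0.07,0.012],"angular": [0.148,0.182,-0.714],"gripper": 0.1},
  {"travel": [0.05,-0.07,0.012],"angular": [0.148,0.182,-0.714],"gripper": 0.1},
])

```text
t: 13.95
tool_pos: [0.4408, 0.2491, 0.2107]
tool_rot: [-1.331, -2.559, -0.351]
contact_force: [1.0, 0.4, -2.1]
opening: 0.0173
grip_force: 107.9
```

```bash
cat >> plan.py <<'E'
import pickle
PC=np.array([.4714,.0993,0]);SP=scoopR(0,-88.4);ex=SP.apply([1,0,0])
def GG():
    G=pickle.load(open('G2.pkl','rb')); return (np.array([G[0][0],0,G[0][2]]),G[1])
def at(D,z,tilt,lat=-.0015): 
    S=nose_down(SP,tilt); lip=PC+ex*(D-.076)+up*(.004+z)+SP.apply([0,lat,0]); return tool(lip-S.apply([.036,0,0]),S,GG())
def where(o):
    S=comp((np.array(o['tool_pos']),R.from_rotvec(o['tool_rot'])),inv(*GG())); lip=S[0]+S[1].apply([.036,0,0])-PC
    x=S[1].apply([1,0,0]); return dict(D=round((lip@ex+.076)*1e3,1),lat=round(lip@SP.apply([0,1,0])*1e3,1),z=round((lip[2]-.004)*1e3,1),tilt=np.degrees(-np.arcsin(x[2])).round(1),yaw=np.degrees(np.arctan2(x[1],x[0])).round(1),roll=np.degrees(np.arcsin(S[1].apply([0,1,0])[2])).round(1))
E
python3 - <<'E'
from plan import *
o=ctrl.get_obs(); print(o['t'],where(o),o['contact_force'])
for a in((.072,.1,28),): print(step(*at(*a),o))
E
```

```text
13.95 {'D': np.float64(21.0), 'lat': np.float64(45.9), 'z': np.float64(109.6), 'tilt': np.float64(19.1), 'yaw': np.float64(-53.9), 'roll': np.float64(5.7)} [ 1.01501436  0.40299223 -2.1120767 ]
(array([ 0.044, -0.071,  0.014]), array([ 0.15 ,  0.183, -0.71 ]))
```

>>> step_arm([
  {"travel": [0.011,-0.018,0.004],"angular": [0.037,0.045,-0.18],"gripper": 0.1},
  {"travel": [0.022,-0.035,0.007],"angular": [0.074,0.091,-0.357],"gripper": 0.1},
  {"travel": [0.033,-0.053,0.01],"angular": [0.111,0.137,-0.535],"gripper": 0.1},
  {"travel": [0.044,-0.071,0.014],"angular": [0.15,0.183,-0.71],"gripper": 0.1},
  {"travel": [0.044,-0.071,0.014],"angular": [0.15,0.183,-0.71],"gripper": 0.1},
  {"travel": [0.044,-0.071,0.014],"angular": [0.15,0.183,-0.71],"gripper": 0.1},
])

```text
t: 14.55
tool_pos: [0.4663, 0.2085, 0.2191]
tool_rot: [-1.919, -1.989, -0.472]
contact_force: [-0.2, -0.2, -1.3]
opening: 0.0168
grip_force: 107.8
```

```bash
python3 - <<'E'
from plan import *
o=ctrl.get_obs(); print(o['t'],where(o))
for a in((.072,.03,28),(.072,.01,28),(.072,.003,28)): print(step(*at(*a),o))
d=get('top'); im=d['img'][195:260,230:330,::-1]; a=cv2.resize(im,None,fx=5,fy=5,interpolation=2)
pickle.dump(d,open('t9.pkl','wb'))
# check lip pixel edge: predicted lip corners in top view
S=comp((o['tool_pos'],R.from_rotvec(o['tool_rot'])),inv(*GG()))
pp=proj(d,[S[0]+S[1].apply(v) for v in([.036,.037,0],[.036,-.037,0],[-.036,.037,.038],[-.036,-.037,.038],[-.129,0,.08])]); print(pp.round(1))
for i,(u,v) in enumerate(pp): cv2.circle(a,(int((u-230+.5)*5),int((v-195+.5)*5)),4,(0,0,255),1)
d=get('wrist'); pickle.dump(d,open('w9.pkl','wb')); pp=proj(d,[S[0]+S[1].apply(v) for v in([.036,.037,0],[.036,-.037,0],[-.036,.037,.038],[-.036,-.037,.038],[-.129,0,.08])]); print(pp.round(1))
b=d['img'][:,:,::-1].copy(); 
for u,v in pp: cv2.circle(b,(int(u),int(v)),4,(0,0,255),1)
b=cv2.resize(b[30:,120:520],(400,370)); 
k=np.zeros((700,500,3),np.uint8);k[:325,:500]=a;k[325:695,:400]=b; cv2.imwrite('pics/c9.png',cv2.resize(k,(428,600)))
E
```

```text
14.55 {'D': np.float64(69.7), 'lat': np.float64(-1.1), 'z': np.float64(100.2), 'tilt': np.float64(28.0), 'yaw': np.float64(-87.9), 'roll': np.float64(0.1)}
(array([ 0.001, -0.004, -0.117]), array([-0.001,  0.003, -0.009]))
(array([ 0.001, -0.004, -0.15 ]), array([-0.001,  0.003, -0.009]))
(array([ 0.001, -0.004, -0.162]), array([-0.001,  0.003, -0.009]))
[[261.4 213.6]
 [262.4 236.6]
 [243.  212.4]
 [243.9 236.7]
 [215.9 223.9]]
[[365.8 375.9]
 [276.8 376. ]
 [379.6 340.7]
 [263.8 340.8]
 [322.8 236.5]]
```

View pics/c9.png

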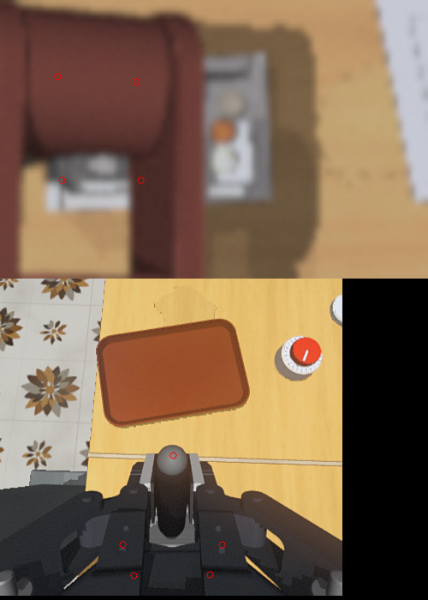

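Top half: the arm hides the scoop, but the right column of lumps shows at (225,130). Bottom half: the handle end at (172,455) lies on the predicted point, and the tray is empty. That was my last picture, so the rest goes by numbers.

>>> step_arm([
  {"travel": [0.001,-0.004,-0.04],"angular": [-0.001,0.003,-0.009],"gripper": 0.1},
  {"travel": [0.001,-0.004,-0.08],"angular": [-0.001,0.003,-0.009],"gripper": 0.1},
  {"travel": [0.001,-0.004,-0.11],"angular": [-0.001,0.003,-0.009],"gripper": 0.1},
  {"travel": [0.001,-0.004,-0.13],"angular": [-0.001,0.003,-0.009],"gripper": 0.1},
  {"travel": [0.001,-0.004,-0.145],"angular": [-0.001,0.003,-0.009],"gripper": 0.1},
  {"travel": [0.001,-0.004,-0.156],"angular": [-0.001,0.003,-0.009],"gripper": 0.1},
  {"travel": [0.001,-0.004,-0.156],"angular": [-0.001,0.003,-0.009],"gripper": 0.1},
], squeeze=120)

```text
t: 15.35
tool_pos: [0.4668, 0.2059, 0.1246]
tool_rot: [-1.93, -1.977, -0.469]
contact_force: [-0.0, 1.3, -1.7]
opening: 0.0166
grip_force: 117.6
```

```bash
python3 - <<'E'
from plan import *
o=ctrl.get_obs(); print(o['t'],where(o),o['contact_force'],o['wrist_torque'])
print(step(*at(.072,0,28),o))
E
```

```text
15.35 {'D': np.float64(72.3), 'lat': np.float64(-2.3), 'z': np.float64(5.7), 'tilt': np.float64(28.0), 'yaw': np.float64(-88.7), 'roll': np.float64(-0.2)} [-0.0213009   1.3344411  -1.69669496] [-0.29638994 -0.00416146 -0.02184546]
(array([ 0.   ,  0.001, -0.01 ]), array([-0.   , -0.004,  0.004]))
```

Down to touch.

>>> step_arm([
  {"travel": [0,0,-0.003],"angular": [0,0,0],"gripper": 0.1},
  {"travel": [0,0,-0.006],"angular": [0,0,0],"gripper": 0.1},
  {"travel": [0,0,-0.008],"angular": [0,0,0],"gripper": 0.1},
  {"travel": [0,0,-0.009],"angular": [0,0,0],"gripper": 0.1},
  {"travel": [0,0,-0.009],"angular": [0,0,0],"gripper": 0.1},
])

```text
t: 15.85
tool_pos: [0.4671, 0.2057, 0.1198]
tool_rot: [-1.931, -1.977, -0.47]
contact_force: [-0.0, 0.6, -2.2]
opening: 0.0167
grip_force: 117.6
```

```bash
python3 - <<'E'
from plan import *
o=ctrl.get_obs(); print(o['t'],where(o),o['contact_force'],o['wrist_torque'])
E
```

```text
15.85 {'D': np.float64(72.5), 'lat': np.float64(-1.9), 'z': np.float64(0.9), 'tilt': np.float64(28.0), 'yaw': np.float64(-88.7), 'roll': np.float64(-0.1)} [-2.51928131e-04  6.35642655e-01 -2.15354915e+00] [-0.29593895  0.02603781  0.0148    ]
```

```bash
cat >> plan.py <<'E'
def rows(L,o):
    for a in L: t,w=step(*at(*a),o); print(a,[round(float(x),3) for x in t],[round(float(x),3) for x in w])
E
python3 - <<'E'
from plan import *
o=ctrl.get_obs()
rows([(.0725,-.001,28),(.077,-.0015,25),(.082,-.0015,22.5),(.088,-.0015,20),(.093,-.0015,17.5),(.098,-.0015,15),(.104,-.0015,12.5)],o)
E
```

```text
(0.0725, -0.001, 28) [-0.0, 0.0, -0.003] [-0.0, -0.002, 0.005]
(0.077, -0.0015, 25) [-0.0, 0.002, -0.013] [-0.067, -0.004, 0.005]
(0.082, -0.0015, 22.5) [-0.0, 0.002, -0.021] [-0.123, -0.006, 0.005]
(0.088, -0.0015, 20) [-0.0, -0.001, -0.03] [-0.178, -0.007, 0.005]
(0.093, -0.0015, 17.5) [-0.0, -0.002, -0.039] [-0.234, -0.009, 0.005]
(0.098, -0.0015, 15) [-0.0, -0.004, -0.048] [-0.289, -0.01, 0.005]
(0.104, -0.0015, 12.5) [-0.0, -0.007, -0.057] [-0.345, -0.011, 0.005]
```

>>> step_arm([
  {"travel": [0,0,-0.003],"angular": [0,-0.002,0.005],"gripper": 0.1},
  {"travel": [0,0.002,-0.013],"angular": [-0.067,-0.004,0.005],"gripper": 0.1},
  {"travel": [0,0.002,-0.021],"angular": [-0.123,-0.006,0.005],"gripper": 0.1},
  {"travel": [0,-0.001,-0.03],"angular": [-0.178,-0.007,0.005],"gripper": 0.1},
  {"travel": [0,-0.002,-0.039],"angular": [-0.234,-0.009,0.005],"gripper": 0.1},
  {"travel": [0,-0.004,-0.048],"angular": [-0.289,-0.01,0.005],"gripper": 0.1},
  {"travel": [0,-0.007,-0.057],"angular": [-0.345,-0.011,0.005],"gripper": 0.1},
  {"travel": [0,-0.007,-0.057],"angular": [-0.345,-0.011,0.005],"gripper": 0.1},
])

```text
t: 16.65
tool_pos: [0.4672, 0.2021, 0.0857]
tool_rot: [-2.081, -2.145, -0.218]
contact_force: [0.6, -0.7, 0.6]
opening: 0.0167
grip_force: 117.7
```

```bash
python3 - <<'E'
from plan import *
o=ctrl.get_obs(); print(o['t'],where(o),o['contact_force'],o['wrist_torque'])
rows([(.108,-.002,11),(.113,-.002,9),(.118,-.002,7.5),(.123,-.002,6),(.128,-.002,5),(.133,-.002,4)],o)
E
```

```text
16.65 {'D': np.float64(103.2), 'lat': np.float64(-1.1), 'z': np.float64(-1.4), 'tilt': np.float64(12.5), 'yaw': np.float64(-88.3), 'roll': np.float64(-0.0)} [ 0.61021246 -0.6808209   0.60727017] [-0.3337265   0.02917476  0.07519436]
(0.108, -0.002, 11) [-0.0, -0.005, -0.007] [-0.033, -0.001, -0.002]
(0.113, -0.002, 9) [-0.0, -0.008, -0.014] [-0.077, -0.002, -0.002]
(0.118, -0.002, 7.5) [0.0, -0.014, -0.02] [-0.111, -0.003, -0.002]
(0.123, -0.002, 6) [0.0, -0.019, -0.026] [-0.144, -0.004, -0.002]
(0.128, -0.002, 5) [0.0, -0.025, -0.03] [-0.166, -0.005, -0.002]
(0.133, -0.002, 4) [0.001, -0.032, -0.035] [-0.188, -0.005, -0.002]
```

>>> step_arm([
  {"travel": [0,-0.005,-0.007],"angular": [-0.033,-0.001,-0.002],"gripper": 0.1},
  {"travel": [0,-0.008,-0.014],"angular": [-0.077,-0.002,-0.002],"gripper": 0.1},
  {"travel": [0,-0.014,-0.02],"angular": [-0.111,-0.003,-0.002],"gripper": 0.1},
  {"travel": [0,-0.019,-0.026],"angular": [-0.144,-0.004,-0.002],"gripper": 0.1},
  {"travel": [0,-0.025,-0.03],"angular": [-0.166,-0.005,-0.002],"gripper": 0.1},
  {"travel": [0.001,-0.032,-0.035],"angular": [-0.188,-0.005,-0.002],"gripper": 0.1},
  {"travel": [0.001,-0.032,-0.035],"angular": [-0.188,-0.005,-0.002],"gripper": 0.1},
])

```text
t: 17.35
tool_pos: [0.4676, 0.1817, 0.0641]
tool_rot: [-2.163, -2.224, -0.063]
contact_force: [0.8, -1.2, 2.6]
opening: 0.0162
grip_force: 117.4
```

```bash
python3 - <<'E'
from plan import *
o=ctrl.get_obs(); print(o['t'],where(o),o['contact_force'],o['wrist_torque'])
rows([(.136,-.002,3.5),(.140,-.002,3),(.144,-.002,3),(.147,-.002,3),(.150,-.002,3)],o)
E
```

```text
17.35 {'D': np.float64(134.4), 'lat': np.float64(-1.8), 'z': np.float64(-2.7), 'tilt': np.float64(3.9), 'yaw': np.float64(-88.5), 'roll': np.float64(-0.1)} [ 0.78862623 -1.17712313  2.62855984] [-0.56748872  0.03145348  0.02879754]
(0.136, -0.002, 3.5) [0.0, -0.002, -0.001] [-0.01, -0.002, 0.002]
(0.14, -0.002, 3) [0.0, -0.008, -0.003] [-0.021, -0.002, 0.002]
(0.144, -0.002, 3) [0.0, -0.014, -0.003] [-0.021, -0.002, 0.002]
(0.147, -0.002, 3) [0.001, -0.019, -0.003] [-0.021, -0.002, 0.002]
(0.15, -0.002, 3) [0.001, -0.024, -0.003] [-0.021, -0.002, 0.002]
```

>>> step_arm([
  {"travel": [0,-0.003,-0.001],"angular": [-0.01,0,0],"gripper": 0.1},
  {"travel": [0,-0.008,-0.003],"angular": [-0.021,0,0],"gripper": 0.1},
  {"travel": [0,-0.014,-0.003],"angular": [-0.021,0,0],"gripper": 0.1},
  {"travel": [0.001,-0.019,-0.003],"angular": [-0.021,0,0],"gripper": 0.1},
  {"travel": [0.001,-0.024,-0.003],"angular": [-0.021,0,0],"gripper": 0.1},
  {"travel": [0.001,-0.024,-0.003],"angular": [-0.021,0,0],"gripper": 0.1},
])

```text
t: 17.95
tool_pos: [0.4683, 0.1678, 0.0629]
tool_rot: [-2.172, -2.231, -0.048]
contact_force: [0.5, 1.3, 2.2]
opening: 0.0163
grip_force: 117.9
```

```bash
python3 - <<'E'
from plan import *
o=ctrl.get_obs(); print(o['t'],where(o),o['contact_force'],o['wrist_torque'])
d=get('top'); pickle.dump(d,open('t10.pkl','wb')); hs=cv2.cvtColor(d['img'],cv2.COLOR_RGB2HSV)
m=((hs[...,0]>5)&(hs[...,0]<18)&(hs[...,1]>120)&(hs[...,2]>110)).astype(np.uint8)
for k in cv2.findContours(m[205:250,240:300],0,2)[0]:
  if cv2.contourArea(k)>1: (c,r)=cv2.minEnclosingCircle(k); print(c[0]+240,c[1]+205,r,ray(d,c[0]+240,c[1]+205,.03).round(3))
E
```

```text
17.95 {'D': np.float64(149.3), 'lat': np.float64(-1.5), 'z': np.float64(-2.0), 'tilt': np.float64(3.1), 'yaw': np.float64(-88.5), 'roll': np.float64(-0.1)} [0.54163971 1.30727603 2.24391879] [0.07357658 0.18097421 0.09675249]
281.5 232.5 1.581238865852356 [0.449 0.051 0.03 ]
286.0 225.0 1.414313554763794 [0.474 0.035 0.03 ]
280.5 219.0 1.8028756380081177 [0.495 0.054 0.03 ]
```

>>> step_arm([
  {"travel": [0,-0.002,0],"angular": [0,0,0],"gripper": 0.1},
  {"travel": [0,-0.004,0],"angular": [0,0,0],"gripper": 0.1},
  {"travel": [0,-0.005,0],"angular": [0,0,0],"gripper": 0.1},
  {"travel": [0,-0.005,0],"angular": [0,0,0],"gripper": 0.1},
])

```text
t: 18.4
tool_pos: [0.4685, 0.1671, 0.0638]
tool_rot: [-2.17, -2.228, -0.053]
contact_force: [-2.2, 10.3, 5.5]
opening: 0.0167
grip_force: 118.1
```

```bash
python3 - <<'E'
from plan import *
o=ctrl.get_obs(); print(o['t'],where(o),o['contact_force'],o['wrist_torque'])
E
```

```text
18.4 {'D': np.float64(149.7), 'lat': np.float64(-1.4), 'z': np.float64(-1.7), 'tilt': np.float64(3.4), 'yaw': np.float64(-88.5), 'roll': np.float64(-0.0)} [-2.23727201 10.26797701  5.50167068] [ 1.28662624  0.57341197 -0.02056246]
```

```bash
python3 - <<'E'
from plan import *
o=ctrl.get_obs()
rows([(.149,.001,1),(.1485,.006,-2),(.148,.013,-5),(.147,.021,-8),(.146,.031,-11),(.145,.042,-14),(.144,.055,-17),(.143,.07,-19),(.142,.09,-20),(.141,.11,-20)],o)
E
```

```text
(0.149, 0.001, 1) [-0.001, 0.005, -0.005] [-0.053, -0.002, 0.003]
(0.1485, 0.006, -2) [-0.001, 0.01, -0.01] [-0.119, -0.004, 0.003]
(0.148, 0.013, -5) [-0.001, 0.015, -0.011] [-0.186, -0.006, 0.003]
(0.147, 0.021, -8) [-0.001, 0.02, -0.011] [-0.253, -0.007, 0.003]
(0.146, 0.031, -11) [-0.001, 0.024, -0.007] [-0.319, -0.009, 0.003]
(0.145, 0.042, -14) [-0.002, 0.028, -0.002] [-0.386, -0.011, 0.003]
(0.144, 0.055, -17) [-0.002, 0.03, 0.006] [-0.453, -0.013, 0.003]
(0.143, 0.07, -19) [-0.002, 0.032, 0.022] [-0.497, -0.014, 0.003]
(0.142, 0.09, -20) [-0.002, 0.034, 0.051] [-0.519, -0.014, 0.003]
(0.141, 0.11, -20) [-0.002, 0.036, 0.084] [-0.519, -0.014, 0.003]
```

>>> step_arm([
  {"travel": [-0.001,0.005,-0.004],"angular": [-0.053,-0.002,0.003],"gripper": 0.1},
  {"travel": [-0.001,0.01,-0.007],"angular": [-0.119,-0.004,0.003],"gripper": 0.1},
  {"travel": [-0.001,0.015,-0.007],"angular": [-0.186,-0.006,0.003],"gripper": 0.1},
  {"travel": [-0.001,0.02,-0.006],"angular": [-0.253,-0.007,0.003],"gripper": 0.1},
  {"travel": [-0.001,0.024,-0.002],"angular": [-0.319,-0.009,0.003],"gripper": 0.1},
  {"travel": [-0.002,0.028,0.003],"angular": [-0.386,-0.011,0.003],"gripper": 0.1},
  {"travel": [-0.002,0.03,0.012],"angular": [-0.453,-0.013,0.003],"gripper": 0.1},
  {"travel": [-0.002,0.032,0.028],"angular": [-0.497,-0.014,0.003],"gripper": 0.1},
  {"travel": [-0.002,0.034,0.055],"angular": [-0.519,-0.014,0.003],"gripper": 0.1},
  {"travel": [-0.002,0.036,0.088],"angular": [-0.519,-0.014,0.003],"gripper": 0.1},
])

```text
t: 19.4
tool_pos: [0.4654, 0.1863, 0.1133]
tool_rot: [1.987, 2.051, -0.373]
contact_force: [-0.1, -0.5, -3.0]
opening: 0.017
grip_force: 119.2
```

```bash
cat >> plan.py <<'E'
def browns(n='top',box=(190,280,160,420)):
    d=get(n); hs=cv2.cvtColor(d['img'],cv2.COLOR_RGB2HSV); a,b,c,e=box
    m=((hs[...,0]>5)&(hs[...,0]<18)&(hs[...,1]>120)&(hs[...,2]>110)).astype(np.uint8)
    return d,m
E
python3 - <<'E'
from plan import *
o=ctrl.get_obs(); print(o['t'],where(o),o['contact_force'],o['wrist_torque'])
d=get('top');pickle.dump(d,open('t11.pkl','wb')); hs=cv2.cvtColor(d['img'],cv2.COLOR_RGB2HSV)
S=comp((o['tool_pos'],R.from_rotvec(o['tool_rot'])),inv(*GG()))
print('well px',proj(d,[S[0]+S[1].apply(v) for v in([-.004,0,.012],[.036,.037,0],[.036,-.037,0],[-.036,0,.038])]).round(1))
m=((hs[...,0]>5)&(hs[...,0]<18)&(hs[...,1]>120)&(hs[...,2]>110)).astype(np.uint8)
for k in cv2.findContours(m[200:255,235:305],0,2)[0]:
  if cv2.contourArea(k)>1: (c,r)=cv2.minEnclosingCircle(k); print(np.round((c[0]+235,c[1]+200,r),1))
E
```

```text
19.4 {'D': np.float64(143.1), 'lat': np.float64(-3.4), 'z': np.float64(110.0), 'tilt': np.float64(-20.3), 'yaw': np.float64(-88.2), 'roll': np.float64(-0.3)} [-0.14028392 -0.52714636 -3.01761906] [ 0.58446383  0.03705032 -0.00444668]
well px [[271.5 225.1]
 [284.  212.7]
 [285.  235.9]
 [258.6 225.5]]
[265.5 232.2   2.3]
[271.  224.    2.2]
[265.  218.    2.2]
```

>>> step_arm([
  {"travel": [0,0,0.01],"angular": [0,0,0],"gripper": 0.1},
  {"travel": [0,-0.01,0.025],"angular": [0,0,0],"gripper": 0.1},
  {"travel": [0,-0.03,0.04],"angular": [0,0,0],"gripper": 0.1},
  {"travel": [0.002,-0.06,0.05],"angular": [0,0,0],"gripper": 0.1},
  {"travel": [0.004,-0.1,0.05],"angular": [0,0,0],"gripper": 0.1},
  {"travel": [0.006,-0.145,0.05],"angular": [0,0,0],"gripper": 0.1},
  {"travel": [0.008,-0.19,0.05],"angular": [0,0,0],"gripper": 0.1},
  {"travel": [0.01,-0.235,0.05],"angular": [0,0,0],"gripper": 0.1},
  {"travel": [0.012,-0.28,0.05],"angular": [0,0,0],"gripper": 0.1},
  {"travel": [0.014,-0.325,0.05],"angular": [0,0,0],"gripper": 0.1},
])

```text
t: 20.45
tool_pos: [0.4745, -0.0105, 0.1453]
tool_rot: [1.989, 2.048, -0.369]
contact_force: [1.4, 0.0, -2.9]
opening: 0.0166
grip_force: 119.0
```

>>> step_arm([
  {"travel": [0.002,-0.045,0],"angular": [0,0,0],"gripper": 0.1},
  {"travel": [0.004,-0.09,0],"angular": [0,0,0],"gripper": 0.1},
  {"travel": [0.006,-0.13,0],"angular": [0,0,0],"gripper": 0.1},
  {"travel": [0.008,-0.165,0],"angular": [0,0,0],"gripper": 0.1},
  {"travel": [0.008,-0.19,0],"angular": [0,0,0],"gripper": 0.1},
  {"travel": [0.008,-0.205,0],"angular": [0,0,0],"gripper": 0.1},
  {"travel": [0.008,-0.21,0],"angular": [0,0,0],"gripper": 0.1},
])

```text
t: 21.15
tool_pos: [0.4794, -0.1356, 0.1453]
tool_rot: [1.99, 2.047, -0.368]
contact_force: [0.1, 0.6, -3.0]
opening: 0.0167
grip_force: 119.1
```

```bash
cat >> plan.py <<'E'
BC=np.array([.482,-.311,0])
def pour(ly,lz,tilt,psi=-88.4):
    S=nose_down(scoopR(0,psi),tilt); lip=BC+np.array([0,ly,lz]); return tool(lip-S.apply([.036,0,0]),S,GG())
def blobs(d,x0,x1,y0,y1,fn):
    hs=cv2.cvtColor(d['img'],cv2.COLOR_RGB2HSV); m=fn(hs[...,0].astype(int),hs[...,1].astype(int),hs[...,2].astype(int)).astype(np.uint8)[y0:y1,x0:x1]
    r=[]
    for k in cv2.findContours(m,0,2)[0]:
        if cv2.contourArea(k)>1: (c,q)=cv2.minEnclosingCircle(k); r.append(tuple(np.round((c[0]+x0,c[1]+y0,q,cv2.contourArea(k)),1)))
    return r
BROWN=lambda h,s,v:(h>5)&(h<18)&(s>120)&(v>110)
E
python3 - <<'E'
from plan import *
o=ctrl.get_obs(); print(o['t'],o['contact_force'])
S=comp((o['tool_pos'],R.from_rotvec(o['tool_rot'])),inv(*GG())); print('lip',S[0]+S[1].apply([.036,0,0]))
d=get('top');pickle.dump(d,open('t12.pkl','wb'));print(blobs(d,360,420,195,245,BROWN)); print('well',proj(d,[S[0]+S[1].apply(v) for v in([-.004,0,.012],[-.036,0,.038])]))
hs=cv2.cvtColor(d['img'],cv2.COLOR_RGB2HSV)
print('bowl-side blob',blobs(d,360,425,195,245,lambda h,s,v:(h>95)&(h<125)&(s>60)))
q=o['q'];T0=(o['tool_pos'],R.from_rotvec(o['tool_rot']))
for a in((.01,.11,0),(.012,.09,15),(.014,.08,30),(.016,.075,45),(.018,.075,58)):
    p,r=pour(*a);q,e=ik(p,r,q);print(a,q.round(2),round(e,4),(p[2]+.2*r.apply([0,0,-1])[2]).round(3),step(p,r,o))
E
```

```text
21.15 [ 0.10927655  0.61271165 -3.03842647]
lip [ 0.48347239 -0.28983945  0.14573929]
[(np.float64(367.0), np.float64(225.0), np.float64(2.2), np.float64(9.5)), (np.float64(373.0), np.float64(216.5), np.float64(2.5), np.float64(11.0)), (np.float64(366.3), np.float64(209.7), np.float64(2.4), np.float64(13.0))]
well [[373.73709795 217.08739929]
 [361.51603712 217.3750822 ]]
bowl-side blob [(np.float64(390.0), np.float64(219.0), np.float64(17.5), np.float64(567.0))]
(0.01, 0.11, 0) [-0.46 -0.2   1.96 -0.01  1.37 -0.49] 0.0 0.363 (array([-0.002, -0.034,  0.03 ]), array([0.45 , 0.01 , 0.002]))
(0.012, 0.09, 15) [-0.61 -0.11  1.87  0.2   1.53 -0.66] 0.0 0.373 (array([-0.002, -0.062,  0.056]), array([0.784, 0.019, 0.001]))
(0.014, 0.08, 30) [-0.73  0.02  1.76  0.37  1.72 -0.77] 0.0 0.373 (array([-0.   , -0.104,  0.089]), array([1.117e+00, 2.800e-02, 1.000e-03]))
(0.016, 0.075, 45) [-0.84  0.17  1.64  0.51  1.92 -0.84] 0.0 0.358 (array([ 0.001, -0.157,  0.116]), array([1.45 , 0.037, 0.   ]))
(0.018, 0.075, 58) [-0.9   0.32  1.54  0.62  2.09 -0.85] 0.0 0.334 (array([ 0.003, -0.209,  0.135]), array([ 1.739,  0.045, -0.   ]))
```

```bash
python3 - <<'E'
from plan import *
o=ctrl.get_obs()
for a in((.02,.12,-12),(.02,.105,-5),(.02,.09,1),(.02,.08,6),(.02,.072,11)): print(a,step(*pour(*a),o))
p,r=pour(.02,.072,11); o2=dict(tool_pos=p,tool_rot=r.as_rotvec())
for a in((.02,.068,15),(.02,.064,19),(.02,.062,23),(.02,.06,27),(.02,.06,31),(.02,.06,35),(.02,.06,39),(.02,.06,43)): print(a,step(*pour(*a),o2))
E
```

```text
(0.02, 0.12, -12) (array([-0.003, -0.005, -0.006]), array([0.184, 0.003, 0.001]))
(0.02, 0.105, -5) (array([-0.003, -0.011, -0.   ]), array([0.339, 0.007, 0.001]))
(0.02, 0.09, 1) (array([-0.003, -0.02 ,  0.   ]), array([0.473, 0.011, 0.001]))
(0.02, 0.08, 6) (array([-0.002, -0.029,  0.004]), array([0.584, 0.014, 0.001]))
(0.02, 0.072, 11) (array([-0.002, -0.039,  0.011]), array([0.695, 0.017, 0.001]))
(0.02, 0.068, 15) (array([ 0.   , -0.01 ,  0.008]), array([ 0.089,  0.002, -0.   ]))
(0.02, 0.064, 19) (array([ 0.001, -0.021,  0.016]), array([ 0.178,  0.005, -0.   ]))
(0.02, 0.062, 23) (array([ 0.001, -0.032,  0.026]), array([ 0.267,  0.007, -0.   ]))
(0.02, 0.06, 27) (array([ 0.001, -0.045,  0.036]), array([ 0.355,  0.01 , -0.   ]))
(0.02, 0.06, 31) (array([ 0.002, -0.059,  0.047]), array([ 0.444,  0.012, -0.   ]))
(0.02, 0.06, 35) (array([ 0.002, -0.073,  0.058]), array([ 0.533,  0.015, -0.   ]))
(0.02, 0.06, 39) (array([ 0.002, -0.088,  0.068]), array([ 0.622,  0.017, -0.   ]))
(0.02, 0.06, 43) (array([ 0.003, -0.104,  0.076]), array([ 0.711,  0.02 , -0.   ]))
```

>>> step_arm([
  {"travel": [-0.003,-0.005,-0.006],"angular": [0.184,0.003,0.001],"gripper": 0.1},
  {"travel": [-0.003,-0.011,0],"angular": [0.339,0.007,0.001],"gripper": 0.1},
  {"travel": [-0.003,-0.02,0],"angular": [0.473,0.011,0.001],"gripper": 0.1},
  {"travel": [-0.002,-0.029,0.004],"angular": [0.584,0.014,0.001],"gripper": 0.1},
  {"travel": [-0.002,-0.039,0.011],"angular": [0.695,0.017,0.001],"gripper": 0.1},
  {"travel": [-0.002,-0.039,0.011],"angular": [0.695,0.017,0.001],"gripper": 0.1},
])

```text
t: 21.8
tool_pos: [0.4791, -0.1598, 0.1523]
tool_rot: [-2.1, -2.158, -0.192]
contact_force: [0.1, 0.6, -2.6]
opening: 0.0167
grip_force: 118.8
```

>>> step_arm([
  {"travel": [0,-0.01,0.008],"angular": [0.089,0.002,0],"gripper": 0.1},
  {"travel": [0.001,-0.021,0.016],"angular": [0.178,0.005,0],"gripper": 0.1},
  {"travel": [0.001,-0.032,0.026],"angular": [0.267,0.007,0],"gripper": 0.1},
  {"travel": [0.001,-0.045,0.036],"angular": [0.355,0.01,0],"gripper": 0.1},
  {"travel": [0.002,-0.059,0.047],"angular": [0.444,0.012,0],"gripper": 0.1},
  {"travel": [0.002,-0.073,0.058],"angular": [0.533,0.015,0],"gripper": 0.1},
  {"travel": [0.002,-0.088,0.068],"angular": [0.622,0.017,0],"gripper": 0.1},
  {"travel": [0.003,-0.104,0.076],"angular": [0.711,0.02,0],"gripper": 0.1},
  {"travel": [0.003,-0.104,0.076],"angular": [0.711,0.02,0],"gripper": 0.1},
])

```text
t: 22.7
tool_pos: [0.4809, -0.221, 0.1966]
tool_rot: [-1.765, -1.813, -0.683]
contact_force: [0.1, 1.2, -1.5]
opening: 0.0168
grip_force: 118.9
```

```bash
python3 - <<'E'
from plan import *
o=ctrl.get_obs(); print(o['t'],o['contact_force'],o['wrist_torque'])
S=comp((o['tool_pos'],R.from_rotvec(o['tool_rot'])),inv(*GG())); print('lip',S[0]+S[1].apply([.036,0,0]),S[1].apply([1,0,0]))
d=get('top');pickle.dump(d,open('t13.pkl','wb'));print(blobs(d,350,425,190,250,BROWN)); print('well',proj(d,[S[0]+S[1].apply(v) for v in([-.004,0,.012],[-.036,0,.038])]))
for a in((.022,.065,50),(.024,.07,58)): print(a,step(*pour(*a),o))
E
```

```text
22.7 [ 0.09975111  1.15932099 -1.51852792] [-0.5278971  -0.05203635 -0.0468621 ]
lip [ 0.48272217 -0.29099829  0.05910821] [ 0.01952566 -0.73205517 -0.68096547]
[]
well [[378.72480468 218.30584168]
 [378.61019102 217.25229693]]
(0.022, 0.065, 50) (array([-0.001, -0.026,  0.022]), array([0.157, 0.003, 0.   ]))
(0.024, 0.07, 58) (array([ 0.   , -0.057,  0.041]), array([0.335, 0.008, 0.   ]))
```

>>> step_arm([
  {"travel": [-0.001,-0.026,0.022],"angular": [0.157,0.003,0],"gripper": 0.1},
  {"travel": [0,-0.057,0.045],"angular": [0.3,0.008,0],"gripper": 0.1},
  {"travel": [0,-0.057,0.045],"angular": [0.3,0.008,0],"gripper": 0.1},
  {"travel": [0,-0.057,0.045],"angular": [0.3,0.008,0],"gripper": 0.1},
  {"travel": [0,-0.057,0.1],"angular": [0.3,0.008,0],"gripper": 0.1},
  {"travel": [0,-0.04,0.17],"angular": [0.2,0.005,0],"gripper": 0.1},
  {"travel": [0,0.04,0.2],"angular": [0.0,0,0],"gripper": 0.1},
  {"travel": [0,0.12,0.2],"angular": [-0.2,0,0],"gripper": 0.1},
  {"travel": [0,0.2,0.2],"angular": [-0.4,0,0],"gripper": 0.1},
  {"travel": [0,0.28,0.2],"angular": [-0.6,0,0],"gripper": 0.1},
])

```text
t: 23.75
tool_pos: [0.4799, -0.0498, 0.3194]
tool_rot: [-2.038, -2.092, -0.293]
contact_force: [1.1, 2.0, -2.2]
opening: 0.0166
grip_force: 119.1
```

```bash
python3 - <<'E'
from plan import *
o=ctrl.get_obs(); print(o['t'],o['contact_force'],o['tool_pos'])
S=comp((o['tool_pos'],R.from_rotvec(o['tool_rot'])),inv(*GG())); print(S[0],S[1].as_matrix().round(2))
d=get('top');pickle.dump(d,open('t14.pkl','wb'))
W=lambda h,s,v:(s<60)&(v>120)
print('bowl brown',blobs(d,370,410,200,240,BROWN),'white',blobs(d,372,408,203,237,W))
print('pan brown',blobs(d,240,300,200,250,BROWN))
print('bowl',blobs(d,360,425,195,245,lambda h,s,v:(h>95)&(h<125)&(s>60)))
cv2.imwrite('pics/x.png',d['img'])
A=(o['tool_pos'],R.from_rotvec(o['tool_rot']))
B=tool(np.array([.4875,.350,.003+.12]),scoopR(0,10.2),GG()); w=(B[1]*A[1].inv()).as_rotvec()
print('d',(B[0]-A[0])/.6,w/(np.pi/4)); q=o['q']
for k in np.linspace(0,1,8): q,e=ik(A[0]+k*(B[0]-A[0]),R.from_rotvec(w*k)*A[1],q); print(q.round(2),round(e,4))
E
```

```text
23.75 [ 1.11805057  1.96161828 -2.24313056] [ 0.47993343 -0.04979679  0.31935129]
[ 0.48182438 -0.13815231  0.23652338] [[ 0.02  1.    0.01]
 [-0.96  0.03 -0.3 ]
 [-0.3  -0.01  0.96]]
bowl brown [(np.float64(397.0), np.float64(222.0), np.float64(1.4), np.float64(3.0)), (np.float64(383.3), np.float64(218.7), np.float64(1.8), np.float64(7.5))] white [(np.float64(401.0), np.float64(230.0), np.float64(8.5), np.float64(9.5)), (np.float64(379.0), np.float64(230.0), np.float64(9.2), np.float64(10.5)), (np.float64(391.5), np.float64(219.5), np.float64(9.6), np.float64(106.0)), (np.float64(402.0), np.float64(209.0), np.float64(7.8), np.float64(8.5)), (np.float64(377.5), np.float64(206.0), np.float64(4.6), np.float64(3.5))]
pan brown []
bowl [(np.float64(389.3), np.float64(218.9), np.float64(18.1), np.float64(932.5))]
d [-0.16601358  0.63418836 -0.23886456] [-0.26781696 -0.34040237  2.1760928 ]
[-0.41 -0.29  1.8   0.26  1.75 -0.4 ] 0.0
[-0.29 -0.33  1.86  0.23  1.72 -0.54] 0.0
[-0.16 -0.36  1.91  0.2   1.67 -0.67] 0.0
[-0.01 -0.37  1.95  0.16  1.63 -0.78] 0.0
[ 0.13 -0.36  1.98  0.13  1.57 -0.88] 0.0
[ 0.29 -0.33  1.98  0.09  1.51 -0.98] 0.0
[ 0.43 -0.28  1.97  0.04  1.45 -1.08] 0.0
[ 0.57 -0.21  1.95 -0.    1.39 -1.18] 0.0
```

>>> step_arm([
  {"travel": [-0.011,0.042,-0.006],"angular": [-0.018,-0.023,0.145],"gripper": 0.1},
  {"travel": [-0.022,0.084,-0.012],"angular": [-0.036,-0.045,0.29],"gripper": 0.1},
  {"travel": [-0.033,0.127,-0.018],"angular": [-0.053,-0.068,0.435],"gripper": 0.1},
  {"travel": [-0.044,0.169,-0.024],"angular": [-0.071,-0.09,0.58],"gripper": 0.1},
  {"travel": [-0.055,0.211,-0.03],"angular": [-0.089,-0.113,0.725],"gripper": 0.1},
])

```text
t: 24.3
tool_pos: [0.4463, 0.0764, 0.2995]
tool_rot: [-1.377, -2.645, -0.214]
contact_force: [0.6, 0.1, -1.6]
opening: 0.0161
grip_force: 119.0
```

>>> step_arm([
  {"travel": [-0.011,0.042,-0.006],"angular": [-0.018,-0.023,0.145],"gripper": 0.1},
  {"travel": [-0.022,0.084,-0.012],"angular": [-0.036,-0.045,0.29],"gripper": 0.1},
  {"travel": [-0.033,0.127,-0.018],"angular": [-0.053,-0.068,0.435],"gripper": 0.1},
  {"travel": [-0.044,0.169,-0.024],"angular": [-0.071,-0.09,0.58],"gripper": 0.1},
  {"travel": [-0.055,0.211,-0.03],"angular": [-0.089,-0.113,0.725],"gripper": 0.1},
])

```text
t: 24.8
tool_pos: [0.413, 0.2026, 0.2815]
tool_rot: [-0.589, -3.006, -0.112]
contact_force: [-0.4, 0.1, -2.0]
opening: 0.0167
grip_force: 119.0
```

>>> step_arm([
  {"travel": [-0.011,0.042,-0.006],"angular": [-0.018,-0.023,0.145],"gripper": 0.1},
  {"travel": [-0.022,0.084,-0.012],"angular": [-0.036,-0.045,0.29],"gripper": 0.1},
  {"travel": [-0.033,0.127,-0.018],"angular": [-0.053,-0.068,0.435],"gripper": 0.1},
  {"travel": [-0.044,0.169,-0.024],"angular": [-0.071,-0.09,0.58],"gripper": 0.1},
  {"travel": [-0.055,0.211,-0.03],"angular": [-0.089,-0.113,0.725],"gripper": 0.1},
  {"travel": [-0.055,0.211,-0.03],"angular": [-0.089,-0.113,0.725],"gripper": 0.1},
])

```text
t: 25.4
tool_pos: [0.3786, 0.33, 0.263]
tool_rot: [-0.288, 3.126, -0.002]
contact_force: [0.2, -0.7, -1.8]
opening: 0.0169
grip_force: 118.9
```

```bash
python3 - <<'E'
from plan import *
o=ctrl.get_obs(); print(o['t'],o['contact_force'],o['tool_pos'])
S=comp((o['tool_pos'],R.from_rotvec(o['tool_rot'])),inv(*GG())); print(S[0],S[1].as_euler('zyx',degrees=True).round(1))
for dz in(.03,.006,0): print(step(*tool(np.array([.4875,.350,.003+dz]),scoopR(0,10.2),GG()),o))
d=get('top');pickle.dump(d,open('t15.pkl','wb'))
W=lambda h,s,v:(s<60)&(v>120)
print('bowl brown',blobs(d,370,410,200,240,BROWN),'pan brown',blobs(d,240,300,200,250,BROWN))
E
```

```text
25.4 [ 0.15085104 -0.69860257 -1.81334837] [0.3786407  0.3299762  0.26296799]
[0.48520978 0.34944972 0.20879652] [10.5  0.5 -0.4]
(array([ 0.003,  0.001, -0.295]), array([ 0.008, -0.012, -0.006]))
(array([ 0.003,  0.001, -0.335]), array([ 0.008, -0.012, -0.006]))
(array([ 0.003,  0.001, -0.345]), array([ 0.008, -0.012, -0.006]))
bowl brown [(np.float64(397.0), np.float64(222.0), np.float64(1.4), np.float64(3.0)), (np.float64(383.3), np.float64(218.7), np.float64(1.8), np.float64(7.5))] pan brown []
```

>>> step_arm([
  {"travel": [0.003,0.001,-0.07],"angular": [0.008,-0.012,-0.006],"gripper": 0.1},
  {"travel": [0.003,0.001,-0.14],"angular": [0.008,-0.012,-0.006],"gripper": 0.1},
  {"travel": [0.003,0.001,-0.21],"angular": [0.008,-0.012,-0.006],"gripper": 0.1},
  {"travel": [0.003,0.001,-0.27],"angular": [0.008,-0.012,-0.006],"gripper": 0.1},
  {"travel": [0.003,0.001,-0.31],"angular": [0.008,-0.012,-0.006],"gripper": 0.1},
  {"travel": [0.003,0.001,-0.33],"angular": [0.008,-0.012,-0.006],"gripper": 0.1},
  {"travel": [0.003,0.001,-0.337],"angular": [0.008,-0.012,-0.006],"gripper": 0.1},
  {"travel": [0.003,0.001,-0.337],"angular": [0.008,-0.012,-0.006],"gripper": 0.1},
])

```text
t: 26.25
tool_pos: [0.384, 0.3281, 0.0622]
tool_rot: [-0.267, 3.116, 0.006]
contact_force: [-0.1, -0.7, -2.1]
opening: 0.0165
grip_force: 119.0
```

```bash
python3 - <<'E'
from plan import *
o=ctrl.get_obs(); print(o['t'],o['contact_force'],o['tool_pos'],o['wrist_torque'])
S=comp((o['tool_pos'],R.from_rotvec(o['tool_rot'])),inv(*GG())); print(S[0],S[1].as_euler('zyx',degrees=True).round(1))
E
```

```text
26.25 [-0.07076105 -0.71781305 -2.09703572] [0.38403896 0.3281234  0.06224275] [-0.03809889  0.23594346 -0.06767895]
[0.49147374 0.34655909 0.0094353 ] [ 9.8 -0.1 -0. ]
```

>>> step_arm([
  {"travel": [0,0,-0.004],"angular": [0,0,0],"gripper": 0.1},
  {"travel": [0,0,-0.008],"angular": [0,0,0],"gripper": 0.1},
  {"travel": [0,0,-0.01],"angular": [0,0,0],"gripper": 0.1},
  {"travel": [0,0,-0.01],"angular": [0,0,0],"gripper": 0.1},
])

```text
t: 26.65
tool_pos: [0.3841, 0.3284, 0.056]
tool_rot: [-0.268, 3.115, 0.006]
contact_force: [0.2, -0.7, -1.0]
opening: 0.0165
grip_force: 118.9
```

>>> step_arm([
  {"travel": [0,0,-0.001],"angular": [0,0,0],"gripper": 0.1},
  {"travel": [0,0,-0.002],"angular": [0,0,0],"gripper": 0.1},
  {"travel": [0,0,-0.002],"angular": [0,0,0],"gripper": 0.1},
])

```text
t: 26.95
tool_pos: [0.3843, 0.3285, 0.0552]
tool_rot: [-0.268, 3.115, 0.007]
contact_force: [-1.1, -0.1, 3.4]
opening: 0.0163
grip_force: 119.2
```

>>> step_arm([
  {"travel": [0,0,0],"angular": [0,0,0],"gripper": 0.3},
  {"travel": [0,0,0],"angular": [0,0,0],"gripper": 0.5},
  {"travel": [0,0,0],"angular": [0,0,0],"gripper": 0.5},
  {"travel": [0,0,0.03],"angular": [0,0,0],"gripper": 0.5},
  {"travel": [0,0,0.08],"angular": [0,0,0],"gripper": 0.5},
  {"travel": [0,0,0.15],"angular": [0,0,0],"gripper": 0.5},
  {"travel": [0,0,0.22],"angular": [0,0,0],"gripper": 0.5},
  {"travel": [0,0,0.25],"angular": [0,0,0],"gripper": 0.5},
])

```text
t: 27.75
tool_pos: [0.3853, 0.3291, 0.2092]
tool_rot: [-0.267, 3.11, 0.011]
contact_force: [1.0, 0.0, -0.3]
opening: 0.043
grip_force: 0.0
```

```bash
python3 - <<'E'
from plan import *
o=ctrl.get_obs(); print(o['t'],o['contact_force'],o['tool_pos'],o['q'].round(2))
r=scoopR(0,10.2)*G2[1]
p=np.array([.525,-.14,.2]); print(step(p,r,o),ik(p,r,o['q']+np.array([-.9,0,0,0,0,-.9])))
# scoop still where expected? dark handle end in top view
d=get('top');pickle.dump(d,open('t16.pkl','wb'))
print('steel on tray',blobs(d,172,222,195,265,lambda h,s,v:(s<50)&(v>110)),'pred well',proj(d,[[.4875,.35,.01]]))
E
```

```text
27.75 [ 0.96141377  0.01779496 -0.30022245] [0.38529416 0.32912725 0.20920485] [ 0.56 -0.24  1.92 -0.    1.44 -1.18]
(array([ 0.233, -0.782, -0.015]), array([-0.011,  0.024,  0.008])) (array([-3.97602473e-01, -1.20389879e-01,  1.83271700e+00,  5.80875177e-12,
        1.42926553e+00, -2.14642238e+00]), np.float64(4.470350273257826e-11))
steel on tray [(np.float64(195.0), np.float64(222.5), np.float64(15.2), np.float64(352.5))] pred well [[195.71427144 223.89130242]]
```

Scoop is back upright on the tray where expected. Over to the lid, at height.

>>> step_arm([
  {"travel": [0.115,-0.39,0.03],"angular": [0,0,0],"gripper": 0.6},
  {"travel": [0.115,-0.39,0.03],"angular": [0,0,0],"gripper": 0.6},
  {"travel": [0.115,-0.39,0.03],"angular": [0,0,0],"gripper": 0.6},
  {"travel": [0.115,-0.39,0.03],"angular": [0,0,0],"gripper": 0.6},
  {"travel": [0.233,-0.782,-0.015],"angular": [-0.011,0.024,0.008],"gripper": 0.6},
  {"travel": [0.233,-0.782,-0.015],"angular": [-0.011,0.024,0.008],"gripper": 0.6},
  {"travel": [0.233,-0.782,-0.015],"angular": [-0.011,0.024,0.008],"gripper": 0.6},
  {"travel": [0.233,-0.782,-0.015],"angular": [-0.011,0.024,0.008],"gripper": 0.6},
  {"travel": [0.233,-0.782,-0.015],"angular": [-0.011,0.024,0.008],"gripper": 0.6},
  {"travel": [0.233,-0.782,-0.015],"angular": [-0.011,0.024,0.008],"gripper": 0.6},
])

```text
t: 28.8
tool_pos: [0.5232, -0.1436, 0.1937]
tool_rot: [0.276, -3.122, 0.004]
contact_force: [0.1, 0.3, -0.9]
opening: 0.0512
grip_force: 0.0
```

```bash
python3 - <<'E'
from plan import *
o=ctrl.get_obs(); print(o['t'],o['tool_pos'])
d=get('wrist');pickle.dump(d,open('w17.pkl','wb'))
print('pred lid',proj(d,[[.505,-.138,.04]]+[list(np.array([.506,-.139,.01])+scoopR(0,9).apply([a*.087,b*.056,0])) for a,b in((1,1),(1,-1),(-1,-1),(-1,1))]).round())
hs=cv2.cvtColor(d['img'],cv2.COLOR_RGB2HSV).astype(int)
W=((hs[...,1]<40)&(hs[...,2]>140)).astype(np.uint8); W=cv2.morphologyEx(W,cv2.MORPH_OPEN,np.ones((3,3)))
for k in cv2.findContours(W,0,2)[0]:
    if cv2.contourArea(k)>1500: r=cv2.minAreaRect(k); print('white',cv2.contourArea(k),np.round(r[0]),np.round(r[1]),round(r[2],1),cv2.boundingRect(k), cv2.approxPolyDP(k,8,True)[:,0].tolist())
K=(hs[...,2]<55).astype(np.uint8); K=cv2.morphologyEx(K,cv2.MORPH_OPEN,np.ones((3,3)))
for k in cv2.findContours(K,0,2)[0]:
    if cv2.contourArea(k)>100: print('dark',cv2.contourArea(k),cv2.boundingRect(k),cv2.minEnclosingCircle(k))
E
```

```text
28.8 [ 0.52316678 -0.14358381  0.1936869 ]
pred lid [[330. 165.]
 [374. 235.]
 [278. 234.]
 [275.  74.]
 [386.  76.]]
white 13069.5 [564. 170.] [167. 119.] 8.3 (473, 102, 167, 139) [[508, 102], [473, 216], [636, 240], [639, 213], [629, 229], [490, 207], [492, 198], [588, 212], [620, 143], [520, 116], [639, 135], [639, 122]]
white 15445.0 [325. 155.] [107. 157.] 1.2 (273, 75, 108, 159) [[274, 75], [278, 232], [371, 233], [380, 78]]
white 6170.0 [540.  27.] [ 55. 198.] 90.0 (441, 0, 199, 56) [[441, 0], [472, 21], [569, 41], [628, 38], [639, 55], [639, 0], [570, 0], [565, 9], [557, 1], [548, 12], [544, 0]]
dark 39794.5 (18, 242, 605, 158) ((320.0, 398.5), 302.0005187988281)
dark 243.5 (379, 0, 55, 10) ((406.0, 0.5), 27.004728317260742)
```

```bash
python3 - <<'E'
from plan import *
d=pickle.load(open('w17.pkl','rb'))
c=np.array([ray(d,u,v,.010)[:2] for u,v in((274,75),(278,233),(372,234),(381,77))]); print(c.round(4),c.mean(0).round(4)); L=(c[1]-c[0]+c[2]-c[3])/2; print(np.linalg.norm(L),np.degrees(np.arctan2(L[1],L[0])),np.linalg.norm(c[3]-c[0]),np.linalg.norm(c[2]-c[1]))
hs=cv2.cvtColor(d['img'],cv2.COLOR_RGB2HSV).astype(int)
K=(hs[...,2]<110).astype(np.uint8)[90:225,290:365]
for k in cv2.findContours(K,0,2)[0]:
    if cv2.contourArea(k)>30: b=cv2.boundingRect(k); print('dark',cv2.contourArea(k),b[0]+290,b[1]+90,b[2:])
print((hs[140:190:5,312:345:4,2]))
o=ctrl.get_obs()
C=np.array([*c.mean(0),0])
print('knob px pred z.04,.024',proj(d,[C+[0,0,.04],C+[0,0,.024]]).round(1))
print(step(C+up*.086,scoopR(0,10.2)*G2[1],o), step(C+up*.016,scoopR(0,10.2)*G2[1],o))
E
```

```text
[[ 0.4297 -0.2087]
 [ 0.6001 -0.1812]
 [ 0.5819 -0.0727]
 [ 0.4126 -0.102 ]] [ 0.5061 -0.1411]
0.1721857613533946 9.492492207100945 0.10807063937120827 0.10993871077862141
dark 435.0 314 152 (24, 25)
[[219 221 173 140 140 144 146 143 140]
 [219 219 214 219 173 143 144 143 141]
 [218 217 217 207 217 217 174 142 141]
 [219 149  59  65  63  57 222 215 177]
 [207  59  81  86  89  81  59 215 215]
 [222  65  84  82  83  83  62 217 214]
 [216  58  75  78  76  77 107 213 214]
 [139 218 102  63  65 133 216 212 213]
 [145 140 200 211 208 215 214 211 212]
 [143 140 138 139 137 143 145 213 163]]
knob px pred z.04,.024 [[326.7 165.7]
 [326.4 162.8]]
(array([-0.03 ,  0.012, -0.179]), array([ 0.009, -0.009,  0.006])) (array([-0.03 ,  0.012, -0.295]), array([ 0.009, -0.009,  0.006]))
```

>>> step_arm([
  {"travel": [-0.03,0.012,-0.06],"angular": [0.009,-0.009,0.006],"gripper": 0.6},
  {"travel": [-0.03,0.012,-0.12],"angular": [0.009,-0.009,0.006],"gripper": 0.6},
  {"travel": [-0.03,0.012,-0.18],"angular": [0.009,-0.009,0.006],"gripper": 0.6},
  {"travel": [-0.03,0.012,-0.23],"angular": [0.009,-0.009,0.006],"gripper": 0.6},
  {"travel": [-0.03,0.012,-0.265],"angular": [0.009,-0.009,0.006],"gripper": 0.6},
  {"travel": [-0.03,0.012,-0.285],"angular": [0.009,-0.009,0.006],"gripper": 0.6},
  {"travel": [-0.03,0.012,-0.285],"angular": [0.009,-0.009,0.006],"gripper": 0.6},
  {"travel": [-0.03,0.012,-0.285],"angular": [0.009,-0.009,0.006],"gripper": 0.6},
])

```text
t: 29.65
tool_pos: [0.5058, -0.134, 0.0248]
tool_rot: [-0.286, 3.126, 0.004]
contact_force: [0.7, -0.6, -0.1]
opening: 0.0512
grip_force: 0.0
```

>>> step_arm([
  {"travel": [0,-0.006,-0.006],"angular": [0,0,0],"gripper": 0.6},
  {"travel": [0,-0.011,-0.012],"angular": [0,0,0],"gripper": 0.6},
  {"travel": [0,-0.011,-0.013],"angular": [0,0,0],"gripper": 0.6},
], squeeze=60)

```text
t: 29.95
tool_pos: [0.5057, -0.1411, 0.0168]
tool_rot: [-0.285, 3.126, 0.004]
contact_force: [0.1, 0.1, -0.2]
opening: 0.0513
grip_force: 0.0
```

```bash
python3 - <<'E'
from plan import *
o=ctrl.get_obs(); print(o['tool_pos'],o['contact_force'],step(np.array([.506,-.141,.016]),scoopR(0,10.2)*G2[1],o))
E
```

```text
[ 0.50573403 -0.14105789  0.01682399] [ 0.11266416  0.12519363 -0.15872569] (array([ 0.   ,  0.   , -0.001]), array([-0.003,  0.003, -0.005]))
```

>>> step_arm([
  {"travel": [0,0,0],"angular": [0,0,0],"gripper": 0.15},
  {"travel": [0,0,0],"angular": [0,0,0],"gripper": 0.15},
  {"travel": [0,0,0],"angular": [0,0,0],"gripper": 0.15},
  {"travel": [0,0,0],"angular": [0,0,0],"gripper": 0.15},
  {"travel": [0,0,0],"angular": [0,0,0],"gripper": 0.15},
], squeeze=80)

```text
t: 30.45
tool_pos: [0.5057, -0.1406, 0.0171]
tool_rot: [-0.286, 3.126, 0.004]
contact_force: [-1.7, -1.0, 5.2]
opening: 0.0218
grip_force: 78.5
```

```bash
python3 - <<'E'
from plan import *
o=ctrl.get_obs(); print(o['t'],o['tool_pos'],o['contact_force'],o['opening'],o['grip_force'])
A=(o['tool_pos'],R.from_rotvec(o['tool_rot']))
L0=(np.array([.506,-.141,0]),scoopR(0,9.5)); GL=comp(inv(*L0),A); 
# pads centre the knob along the closing line
print('G lid',GL[0]); pickle.dump(GL,open('GL.pkl','wb'))
PT=np.array([.4714,.0993,.044])
B=comp((PT+up*.08,scoopR(0,-88.4)),GL); w=(B[1]*A[1].inv()).as_rotvec(); print((B[0]-A[0])/.6,w/(np.pi/4)); q=o['q']
for k in np.linspace(0,1,6): q,e=ik(A[0]+k*(B[0]-A[0])+up*.1*(k<1),R.from_rotvec(w*k)*A[1],q); print(q.round(2),round(e,4))
E
```

```text
30.45 [ 0.50574725 -0.14063405  0.01708936] [-1.68388912 -0.96301308  5.21786127] 0.02180540820947732 78.46208546776325
G lid [-0.00018889  0.00040264  0.01708936]
[-0.05658339  0.40022352  0.20666667] [ 6.25547551e-19 -1.25109510e-18 -2.17555556e+00]
[-0.41 -0.09  1.94  0.    1.28 -2.17] 0.0
[-0.33 -0.16  1.97  0.    1.33 -1.74] 0.0
[-0.24 -0.22  1.98  0.    1.38 -1.31] 0.0
[-0.15 -0.27  1.97  0.    1.43 -0.87] 0.0
[-0.05 -0.29  1.95 -0.    1.48 -0.43] 0.0
[ 0.05 -0.22  2.02 -0.    1.34  0.01] 0.0
```

>>> step_arm([
  {"travel": [0,0,0.02],"angular": [0,0,0],"gripper": 0.15},
  {"travel": [0,0,0.06],"angular": [0,0,0],"gripper": 0.15},
  {"travel": [0,0,0.12],"angular": [0,0,0],"gripper": 0.15},
  {"travel": [0,0.01,0.18],"angular": [0,0,0],"gripper": 0.15},
  {"travel": [-0.006,0.04,0.21],"angular": [0,0,-0.12],"gripper": 0.15},
  {"travel": [-0.012,0.07,0.22],"angular": [0,0,-0.27],"gripper": 0.15},
  {"travel": [-0.015,0.1,0.22],"angular": [0,0,-0.42],"gripper": 0.15},
  {"travel": [-0.019,0.133,0.22],"angular": [0,0,-0.57],"gripper": 0.15},
  {"travel": [-0.019,0.133,0.22],"angular": [0,0,-0.725],"gripper": 0.15},
])

```text
t: 31.35
tool_pos: [0.4932, -0.0586, 0.1481]
tool_rot: [0.608, 3.081, 0.005]
contact_force: [-0.3, -0.2, -1.9]
opening: 0.0221
grip_force: 78.8
```

>>> step_arm([
  {"travel": [-0.004,0.03,0],"angular": [0,0,-0.15],"gripper": 0.15},
  {"travel": [-0.008,0.06,0],"angular": [0,0,-0.3],"gripper": 0.15},
  {"travel": [-0.012,0.09,0],"angular": [0,0,-0.45],"gripper": 0.15},
  {"travel": [-0.015,0.11,0],"angular": [0,0,-0.6],"gripper": 0.15},
  {"travel": [-0.019,0.133,0],"angular": [0,0,-0.725],"gripper": 0.15},
])

```text
t: 31.85
tool_pos: [0.482, 0.0198, 0.1482]
tool_rot: [1.45, 2.784, 0.002]
contact_force: [0.7, 0.3, -1.7]
opening: 0.0219
grip_force: 78.9
```

>>> step_arm([
  {"travel": [-0.004,0.03,0],"angular": [0,0,-0.15],"gripper": 0.15},
  {"travel": [-0.008,0.06,0],"angular": [0,0,-0.3],"gripper": 0.15},
  {"travel": [-0.012,0.09,0],"angular": [0,0,-0.45],"gripper": 0.15},
  {"travel": [-0.015,0.11,0],"angular": [0,0,-0.6],"gripper": 0.15},
  {"travel": [-0.019,0.133,0],"angular": [0,0,-0.725],"gripper": 0.15},
  {"travel": [-0.019,0.133,0],"angular": [0,0,-0.725],"gripper": 0.15},
  {"travel": [-0.019,0.133,0],"angular": [0,0,-0.725],"gripper": 0.15},
])

```text
t: 32.55
tool_pos: [0.4709, 0.0988, 0.1483]
tool_rot: [2.165, 2.272, 0.0]
contact_force: [-0.2, 0.1, -1.7]
opening: 0.0221
grip_force: 78.9
```

```bash
cat >> plan.py <<'E'
PT=np.array([.4714,.0993,.044])
def lidpose(o):
    GL=pickle.load(open('GL.pkl','rb')); L=comp((o['tool_pos'],R.from_rotvec(o['tool_rot'])),inv(*GL)); return (L[0]-PT)*1e3,L[1].as_euler('zyx',degrees=True).round(2)
def lidstep(dz,o,dx=0,dy=0,yaw=-88.4):
    GL=pickle.load(open('GL.pkl','rb')); return step(*comp((PT+up*dz+np.array([dx,dy,0]),scoopR(0,yaw)),GL),o)
E
python3 - <<'E'
from plan import *
o=ctrl.get_obs(); print(o['t'],lidpose(o),lidstep(.05,o),o['contact_force'])
d=get('wrist');pickle.dump(d,open('w18.pkl','wb'))
A=(o['tool_pos'],R.from_rotvec(o['tool_rot'])); L=comp(A,inv(*pickle.load(open('GL.pkl','rb'))))
print(proj(d,[L[0]+L[1].apply([a*.087,b*.056,.01]) for a,b in((1,1),(1,-1),(-1,-1),(-1,1))]).round(1))
hs=cv2.cvtColor(d['img'],cv2.COLOR_RGB2HSV).astype(int)
W=((hs[...,1]<40)&(hs[...,2]>120)).astype(np.uint8); W=cv2.morphologyEx(W,cv2.MORPH_OPEN,np.ones((3,3)))
for k in cv2.findContours(W,0,2)[0]:
    if cv2.contourArea(k)>800: print(cv2.contourArea(k),cv2.boundingRect(k),cv2.approxPolyDP(k,5,True)[:,0].tolist())
E
```

```text
32.55 (array([-0.8737102 , -0.69323359, 87.19143307]), array([-88.22,   0.  ,   0.  ])) (array([ 0.001,  0.001, -0.062]), array([-0.   , -0.   , -0.004])) [-0.18469008  0.10658189 -1.6826486 ]
[[408.2 371.8]
 [229.  369.7]
 [201.9  69.1]
 [446.6  73.6]]
2467.0 (288, 290, 66, 53) [[298, 290], [289, 337], [324, 342], [352, 336], [343, 290], [324, 299]]
1329.0 (573, 249, 47, 38) [[584, 253], [573, 268], [578, 282], [603, 286], [616, 278], [619, 268], [610, 252]]
14615.5 (0, 199, 202, 201) [[195, 199], [167, 219], [167, 227], [176, 227], [173, 247], [165, 243], [162, 250], [142, 238], [55, 306], [66, 353], [50, 369], [0, 202], [0, 398], [21, 399], [86, 356], [85, 342], [93, 335], [119, 335], [149, 316], [149, 300], [140, 295], [148, 293], [143, 285], [152, 284], [152, 277], [177, 275], [184, 284], [201, 283]]
38671.5 (206, 75, 237, 212) [[206, 77], [222, 277], [233, 286], [249, 283], [261, 270], [263, 253], [286, 233], [299, 233], [302, 245], [316, 230], [333, 234], [339, 245], [342, 233], [355, 233], [374, 253], [377, 247], [378, 265], [391, 282], [407, 285], [417, 277], [441, 81]]
18586.5 (0, 0, 188, 118) [[0, 0], [0, 100], [9, 117], [139, 111], [141, 86], [132, 88], [134, 75], [121, 73], [134, 52], [138, 66], [146, 51], [149, 61], [160, 61], [158, 87], [144, 77], [147, 92], [187, 94], [179, 0], [159, 0], [159, 14], [148, 3], [142, 12], [135, 4], [123, 11], [121, 0]]
```

>>> step_arm([
  {"travel": [0.001,0.002,-0.04],"angular": [0,0,-0.004],"gripper": 0.15},
  {"travel": [0.001,0.002,-0.08],"angular": [0,0,-0.004],"gripper": 0.15},
  {"travel": [0.001,0.002,-0.105],"angular": [0,0,-0.004],"gripper": 0.15},
  {"travel": [0.001,0.002,-0.12],"angular": [0,0,-0.004],"gripper": 0.15},
  {"travel": [0.001,0.002,-0.12],"angular": [0,0,-0.004],"gripper": 0.15},
])

```text
t: 33.1
tool_pos: [0.4709, 0.0995, 0.0751]
tool_rot: [2.173, 2.266, -0.002]
contact_force: [0.5, -0.3, -2.3]
opening: 0.0219
grip_force: 78.8
```

```bash
python3 - <<'E'
from plan import *
o=ctrl.get_obs(); print(o['t'],lidpose(o),lidstep(0,o,0,.0007),o['contact_force'])
E
```

```text
33.1 (array([-0.96642582,  0.02484927, 14.02944066]), array([-8.857e+01,  1.400e-01,  1.000e-02])) (array([ 0.002,  0.001, -0.023]), array([-0.   , -0.003,  0.004])) [ 0.54922474 -0.32983988 -2.31702117]
```

>>> step_arm([
  {"travel": [0.002,0.001,-0.006],"angular": [0,0,0.004],"gripper": 0.15},
  {"travel": [0.002,0.001,-0.012],"angular": [0,0,0.004],"gripper": 0.15},
  {"travel": [0.002,0.001,-0.017],"angular": [0,0,0.004],"gripper": 0.15},
  {"travel": [0.002,0.001,-0.021],"angular": [0,0,0.004],"gripper": 0.15},
  {"travel": [0.002,0.001,-0.023],"angular": [0,0,0.004],"gripper": 0.15},
  {"travel": [0.002,0.001,-0.023],"angular": [0,0,0.004],"gripper": 0.15},
])

```text
t: 33.7
tool_pos: [0.4729, 0.1007, 0.0625]
tool_rot: [2.168, 2.269, 0.001]
contact_force: [-0.5, -0.3, -2.7]
opening: 0.0219
grip_force: 78.9
```

```bash
python3 - <<'E'
from plan import *
o=ctrl.get_obs(); print(o['t'],lidpose(o),o['contact_force'],o['wrist_torque'])
E
```

```text
33.7 (array([1.12018567, 1.21753412, 1.4528593 ]), array([-8.838e+01, -1.000e-02,  2.000e-02])) [-0.47548953 -0.30067354 -2.68586328] [-0.00350565  0.00727524  0.00518854]
```

>>> step_arm([
  {"travel": [-0.001,-0.001,-0.002],"angular": [0,0,0],"gripper": 0.15},
  {"travel": [-0.001,-0.001,-0.004],"angular": [0,0,0],"gripper": 0.15},
  {"travel": [-0.001,-0.001,-0.005],"angular": [0,0,0],"gripper": 0.15},
])

```text
t: 34.0
tool_pos: [0.473, 0.1001, 0.0611]
tool_rot: [2.168, 2.268, 0.001]
contact_force: [-3.6, -0.6, 7.6]
opening: 0.0216
grip_force: 80.0
```

```bash
python3 - <<'E'
from plan import *
o=ctrl.get_obs(); print(o['t'],lidpose(o),o['contact_force'],o['wrist_torque'])
E
```

```text
34.0 (array([1.24012114, 0.59447381, 0.00560648]), array([-8.838e+01, -5.000e-02,  2.000e-02])) [-3.57251662 -0.63388239  7.64630917] [-4.51673832e-02  6.61602836e-01 -3.05376053e-04]
```

>>> step_arm([
  {"travel": [0,0,0.001],"angular": [0,0,0],"gripper": 0.3},
  {"travel": [0,0,0.001],"angular": [0,0,0],"gripper": 0.6},
  {"travel": [0,0,0.001],"angular": [0,0,0],"gripper": 0.6},
  {"travel": [0,0,0.001],"angular": [0,0,0],"gripper": 0.6},
  {"travel": [0,0,0.04],"angular": [0,0,0],"gripper": 0.6},
  {"travel": [0,0,0.1],"angular": [0,0,0],"gripper": 0.6},
  {"travel": [0,0,0.18],"angular": [0,0,0],"gripper": 0.6},
  {"travel": [-0.05,0,0.26],"angular": [0,0,0],"gripper": 0.6},
  {"travel": [-0.05,0,0.26],"angular": [0,0,0],"gripper": 0.6},
])

```text
t: 34.9
tool_pos: [0.4444, 0.1004, 0.2228]
tool_rot: [2.163, 2.263, 0.014]
contact_force: [0.8, 0.4, 0.3]
opening: 0.0515
grip_force: 0.0
```

```bash
python3 - <<'E'
from plan import *
o=ctrl.get_obs(); print(o['t'],o['tool_pos'],o['contact_force'])
d=get('wrist');pickle.dump(d,open('w20.pkl','wb'))
L=np.array([.4726,.0999,.044])
for n,z,a0,b0 in(('lid plate',.01,.087,.056),):
  print('pred seated',proj(d,[L+scoopR(0,-88.4).apply([a*a0,b*b0,z]) for a,b in((1,1),(1,-1),(-1,-1),(-1,1))]).round(1).tolist())
hs=cv2.cvtColor(d['img'],cv2.COLOR_RGB2HSV).astype(int)
W=((hs[...,1]<40)&(hs[...,2]>120)).astype(np.uint8); W=cv2.morphologyEx(W,cv2.MORPH_OPEN,np.ones((3,3)))
for k in cv2.findContours(W,0,2)[0]:
    if cv2.contourArea(k)>2000: print(cv2.contourArea(k),cv2.boundingRect(k),cv2.approxPolyDP(k,4,True)[:,0].tolist()[:12])
K=(hs[...,2]<110).astype(np.uint8)
u,v=proj(d,[L+[0,0,.04]])[0]; print('knob pred',u,v); u=int(u);v=int(v)
m=cv2.findContours(K[v-40:v+40,u-40:u+40].copy(),0,2)[0]; print([(cv2.contourArea(k),np.array(cv2.boundingRect(k)[:2])+[u-40,v-40],cv2.boundingRect(k)[2:]) for k in m if cv2.contourArea(k)>60])
d=get('top');print('bowl brown',blobs(d,370,410,200,240,BROWN),'bowl',blobs(d,360,425,195,245,lambda h,s,v:(h>95)&(h<125)&(s>60)))
pickle.dump(d,open('t20.pkl','wb'))
print('tray',blobs(d,172,222,195,265,lambda h,s,v:(s<50)&(v>110)),'timer red',blobs(d,175,200,165,190,lambda h,s,v:((h<6)|(h>172))&(s>120)))
E
```

```text
34.9 [0.44438409 0.10043013 0.22276119] [0.81634002 0.4430205  0.27980755]
pred seated [[391.4, 251.7], [293.4, 250.8], [291.9, 88.9], [406.7, 91.1]]
6329.0 (112, 189, 127, 128) [[237, 190], [213, 189], [178, 219], [186, 222], [183, 242], [177, 237], [173, 245], [170, 239], [162, 241], [161, 233], [112, 274], [113, 284]]
16576.0 (291, 89, 114, 163) [[291, 89], [294, 250], [370, 251], [372, 236], [391, 237], [403, 91]]
34997.5 (0, 0, 233, 395) [[231, 0], [181, 0], [181, 7], [172, 6], [171, 21], [162, 12], [155, 19], [149, 12], [138, 18], [135, 5], [123, 8], [122, 0]]
knob pred 348.67745899504183 184.31214396863922
[(510.0, array([335, 170]), (26, 28))]
bowl brown [(np.float64(397.0), np.float64(222.0), np.float64(1.4), np.float64(3.5)), (np.float64(383.3), np.float64(218.7), np.float64(1.8), np.float64(7.5))] bowl [(np.float64(389.6), np.float64(219.0), np.float64(17.8), np.float64(929.5))]
tray [(np.float64(195.0), np.float64(222.5), np.float64(15.2), np.float64(356.5))] timer red [(np.float64(185.9), np.float64(176.0), np.float64(5.2), np.float64(70.5))]
```

```bash
python3 -c "
from station import ctrl
print(ctrl.finish_job())"
```

```text
the job is handed in; nothing more can be done
None
```

The job is handed in after about 35 s of robot time; no verdict was returned. The scoop is back upright on the tray and the lid sits flat in the pan. The sugar is in the blue bowl, but I could only confirm two brown lumps plus white there (the load drop suggests at least four), and I did not check the worktop fully for spills.

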